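Press a pin home with one turn of a flywheel press

TASK

Slide the display-stand bracket, pin end first, into the nest of the green bench press until it is fully home against the end stop, and let go. Then turn the flywheel clockwise (seen from above) through exactly one revolution, so that the ram goes down once, presses the brass pin in and comes back up. Guide the black knob gently round its own circle, never forcing it and never running past the one turn, leave the bracket in the nest, let go of everything, and leave the other things alone.

Things in the scene. Friction and masses are not known exactly. Their poses are not given: they have to be found in the camera images.
- press: Green bench press, fixed to the bench, base plate 130 x 300 mm. Origin on the bench under its tower (120 mm high); +y points to its loading side, z up. A 44 mm wide arm runs from the tower over the nest to y = 157 mm, ending in a grey gear housing 50 mm wide, underside at z 74 (ram nose 66), top 136. On the tower sits a horizontal flywheel, a disc 164 mm across, top face at z 151, rim 154, hub nut 156.
- spindle_nominal (a point): Nominal point of the flywheel's upright spindle, at (0,-12,152) mm in the press frame. The head is bolted on by eye: the true spindle stands up to 14 mm off this point in x and in y, and is not measured, so the circle of the knob has to be felt.
- nest (a point): Where the pin axis belongs: on the ram's axis, at the height of the nest's floor rails (30 mm above the bench), at (0,130,30) mm in the press frame, same axes. The nest is a channel along y, 38.5 mm wide between dark guides whose rims stand 10 mm above the floor, entered along -y; the end stop's face is at y = 105 of the press. The raised ram leaves 26 mm over the floor.
- mouth (a point): Mid-mouth of the nest, floor height, at (0,205,30) mm in the press frame, same axes: outer end of the flared guides, which narrow from about 78 mm at y = 205 to the 38.5 mm channel at y = 165. The floor rails run out to y = 270.
- bracket: Loose aluminium display-stand bracket, 0.2 to 0.33 kg. Origin on its underside below the grip tab. Flat strip 36 mm wide (x), 6 thick, from y = -130 (the pin end, which meets the end stop) to +55 mm; dark steel foot block 36 x 40 mm, 18 high, at y 15 to 55; it balances at the tab. Pin axis at y = -105. Home, its y axis is parallel to that of the press (same sense), underside on the floor rails.
- tab (a point): Grasp point in the upright tab of the bracket, 30 mm above its underside, above its origin; bracket axes. The tab is 24 mm wide along x, 10 mm thick along y, and stands from 6 to 42 mm above the underside.
- pin_head (a point): Centre of the top of the brass pin (head 13 mm across) in the bracket; stands 8 mm proud of the strip (14 mm over the underside) before pressing.
- pin (a joint): How far the pin has been pressed into the bracket, m: 0 at the start, about 0.006 after a full stroke; it holds by friction (45 N) and stays.
- knob: Upright black knob of the flywheel with a red band, 24 mm across, 52 high; origin on its axis 2 mm below its foot (156 mm above the bench), its top 54 mm above that. It spins freely on its pin (its yaw means nothing). The pin is rubber-bushed and gives 8 N per mm sideways. Turning takes 4 to 12 N at the knob; more than 24 N of side load is forcing it.
- wheel (a joint): Angle turned by the flywheel, rad: 0 at the start, grows clockwise from above, 6.283 is one revolution; stays where it is left (friction), no stop at one turn. The knob circles the spindle at 60 mm radius; at 0 it stands on the press's -x side of it, within 0.6 rad of straight; that angle is not measured.
- bush_x (a joint): Give of the knob in its rubber bush along the wheel's radius, m: 0 unloaded, plus towards the spindle, minus outwards; 8 N per mm, so 0.003 is 24 N, the most it may bear.
- bush_y (a joint): Give of the knob in its rubber bush along the tangent, m: 0 unloaded, plus when the knob is pushed counter-clockwise, minus when pushed clockwise (seen from above); 8 N per mm, so -0.003 is 24 N, the most it may bear.
- ram (a joint): How far the ram is down, m: 0 at the top, 0.019 at half a turn, 0 again at one turn; going on would start a second stroke.
- cup: White bowl, 72 mm across, 50 high; bystander. Origin under its centre.
- screwdriver: Orange-handled screwdriver, 190 mm, lying on the bench; bystander.
- jar: Amber jar, 52 mm across, 60 high; bystander. Origin under its centre.
- module: Black plastic module, 70 x 45 x 22 mm; bystander. Origin under its centre.
There are look-alikes about, which are no part of the job. There is more than one size of the bracket; the job needs the largest.

How it is judged:
By the outcome, as a careful person would: the job done as asked, in the order asked, and still so for the second after the job is handed in, with the robot touching nothing.
It also fails if it takes over 72 s, if anything falls off the work surface, if the arm or the gripper's body presses on something with over 40 N, if the wrist force passes 120 N, or if a joint passes its speed limit or range.

ROBOT

A 6-joint arm with a two-finger parallel gripper is mounted at the origin on the work surface. World frame = base frame: x ahead of the robot, y to its left, z up, the work surface at z = 0. Lengths are in m, angles in rad, forces in N, time in s.
With the tool pointing down it reaches from about 0.25 to 0.775 m from the base axis. Payload 4 kg.
Tool frame: the origin (TCP) lies midway between the tips of the shut fingers; the grasp point (between the pads) lies 19 mm behind it; z points along the fingers, x is the direction in which the jaws open and shut, and the axes are right-handed (so a half turn about z gives the same grasp; the last joint's range is limited). The gripper opens to 94 mm and grips with 3 to 60 N. Pads are 16 mm wide; open, the fingers measure 119 mm over their backs; the gripper's body (75 mm by 177 mm) begins 78 mm behind the grasp point.
Start: joints at [1.151, 0.087, 1.371, -0, 1.684, -0.103], TCP at [0.171, 0.523, 0.206] pointing down, gripper open.
Joint ranges: [-3.1, 3.1], [-0.76, 2.03], [0.27, 2.55], [-1.08, 4.22], [0.17, 2.65], [-2.57, 2.57]. Speed limits (rad/s): [2.79, 2.79, 3.14, 3.14, 3.14, 3.14].

INTERFACE

Orientations are given as [roll, pitch, yaw] about the fixed x, y, z axes, in that order (R = Rz(yaw) Ry(pitch) Rx(roll)).
In Python, from bench import robot gives the robot as it stands.
- The arm moves only by the shell command python3 -m handwheel 'ROWS'. ROWS is a JSON object of lists of equal length, an entry for each row: "delta_pos": the shift along the tool's x, y, z in mm, a list of three; "rotation": the turn, a rotation vector about the tool's x, y, z in rad, a list of three; "claw": the closure, from -1 (fully open) to 1 (shut). In form: {"delta_pos": [[tx, ty, tz], ...], "rotation": [[wx, wy, wz], ...], "claw": [claw, ...]}. A call has exactly 8 rows; each row shifts and turns the commanded pose from where the row before left it, along the tool's axes as they then stand; what a row does not reach is not made up. A row lasts 1/8 s, in which the tool goes at most 62.5 mm and 10.7 degrees, less where a joint would pass 70% of its speed; a pose out of reach is approached as far as the arm can. A call with a gripper value outside its range is refused whole. The fingers move at their own pace and stop on an object; the grip force is fixed at half the most. Time passes only in rows, so rows that do not move let the fingers close, or fill a call up. It gives the time, the measured TCP pose, the force and the opening at its end, in the units of the state.
- robot.get_obs(): the state, without advancing time (a new reading comes with each control period).
- robot.snapshot(name): name is "scene" or "top" or "wrist"; returns a dict with "color" (420x560x3 uint8, red, green, blue), "intrinsics" (3x3 intrinsics, pixels), "eye" and "rotation" of the camera in the world. Camera axes: x right, y down, z forward; pixel columns grow to the right and rows downward; lengths in m; the calibration is good to about 2 mm. A picture is of the moment at which its call begins. There is no depth.
- robot.close_job(): hands the job in, once; it reports no verdict.
The state is a dict: "time": time; "joint_positions": joint angles; "qvel": joint speeds; "joint_torque": joint torques, N m; "tool_pos": TCP position; "ee_rot": TCP orientation; "wrist_force": force on the tool from outside, world axes, zero at the start; "wrist_torque": the same for the moment, N m; "width": finger opening in m.
Only numpy, scipy, OpenCV 4.12 (cv2) and the standard library are available. Lean on these libraries where they do the work, as an engineer would, in place of code of your own. Each camera call takes 0.05 s, during which the arm holds its last target.

## Working session

There is one attempt and no reset: what is moved stays moved. The work goes in short steps, Python scripts to look and compute and a shell command to move; the robot and the scene stay as the last step left them, time stands still between calls to the robot, and variables do not carry over. Pictures are saved under pics/ and viewed, and the job is handed in when it is done.

```bash
ls; mkdir -p pics; cat > h.py <<'E'
import numpy as np,cv2
from bench import robot
def snap(n,f):
    s=robot.snapshot(n); cv2.imwrite(f'pics/{f}.png',cv2.cvtColor(s['color'],cv2.COLOR_RGB2BGR)); 
    np.savez(f'pics/{f}.npz',**{k:np.array(v) for k,v in s.items()}); return s
def load(f): return dict(np.load(f'pics/{f}.npz'))
def ray(s,u,v,z):
    d=np.array(s['rotation'])@np.linalg.inv(s['intrinsics'])@np.array([u,v,1.]); e=np.array(s['eye']); return e+d*(z-e[2])/d[2]
def proj(s,p):
    c=np.array(s['rotation']).T@(np.array(p)-s['eye']); q=np.array(s['intrinsics'])@c; return q[:2]/q[2]
E
python3 - <<'E'
from h import *
for n in('scene','top','wrist'):
    s=snap(n,n+'0'); print(n,s['eye'],np.round(s['rotation'],3).tolist(),s['intrinsics'][0])
print(robot.get_obs())
E
```

```text
pics
scene [1.3171473  0.69232237 0.82513313] [-2.164, -0.016, 2.286] [443.19853653   0.         281.11014621]
top [0.36856052 0.0270394  1.20567913] [-3.007, 0.009, -1.563] [394.68204818   0.         273.71846973]
wrist [0.10310962 0.54535204 0.38299972] [2.894, 0.001, 1.254] [377.58610427   0.         271.92080961]
{'time': 0.15, 'joint_positions': array([ 1.15089724e+00,  8.78068325e-02,  1.37188268e+00, -2.13462341e-05,
        1.68361125e+00, -1.03117009e-01]), 'qvel': array([-0.00134753, -0.0025761 , -0.0058412 ,  0.00096758, -0.00095794,
        0.00041811]), 'joint_torque': array([ 1.11743975e-03, -3.40643263e+01, -3.02792966e+01,  7.18161254e-02,
        3.05512652e-02, -1.09767332e-04]), 'tool_pos': array([0.17117933, 0.52224212, 0.20457364]), 'ee_rot': array([-3.14143793e+00,  1.70122413e-03,  1.25401199e+00]), 'wrist_force': array([-0.08533663, -0.33843614,  0.0560058 ]), 'wrist_torque': array([-0.03807495,  0.03070856,  0.00979653]), 'width': 0.09371743500464842}
```

```bash
sed -i 's/^def load.*/def load(f): return dict(np.load(f"pics\/{f}.npz"))\nfrom scipy.spatial.transform import Rotation as Ro/; s/np.array(s\[.rotation.\])/Ro.from_euler("xyz",s["rotation"]).as_matrix()/' h.py; cat h.py
```

```text
import numpy as np,cv2
from bench import robot
def snap(n,f):
    s=robot.snapshot(n); cv2.imwrite(f'pics/{f}.png',cv2.cvtColor(s['color'],cv2.COLOR_RGB2BGR)); 
    np.savez(f'pics/{f}.npz',**{k:np.array(v) for k,v in s.items()}); return s
def load(f): return dict(np.load(f"pics/{f}.npz"))
from scipy.spatial.transform import Rotation as Ro
def ray(s,u,v,z):
    d=Ro.from_euler("xyz",s["rotation"]).as_matrix()@np.linalg.inv(s['intrinsics'])@np.array([u,v,1.]); e=np.array(s['eye']); return e+d*(z-e[2])/d[2]
def proj(s,p):
    c=Ro.from_euler("xyz",s["rotation"]).as_matrix().T@(np.array(p)-s['eye']); q=np.array(s['intrinsics'])@c; return q[:2]/q[2]
```

View pics/scene0.png

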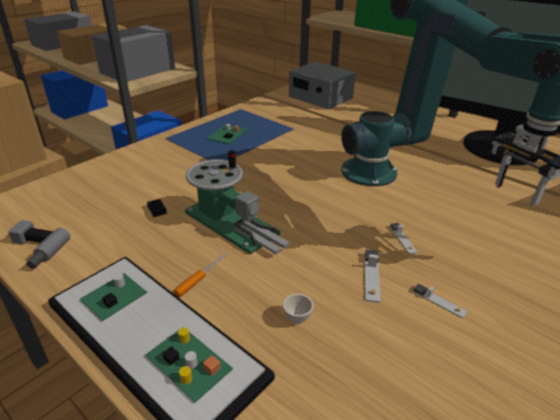

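View pics/top0.png

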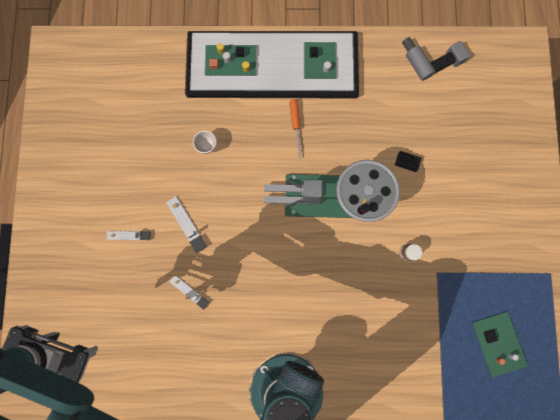

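View pics/wrist0.png

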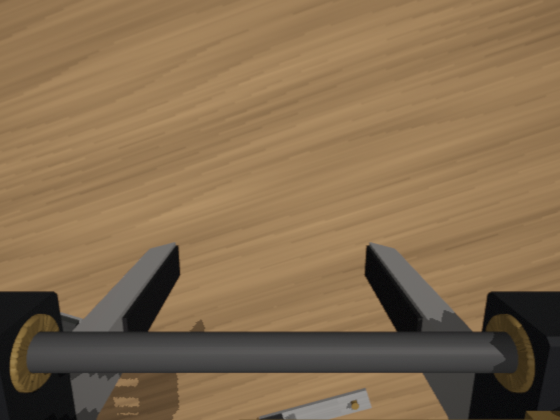

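```bash
python3 - <<'E'
import cv2
a=cv2.imread('pics/top0.png')
cv2.imwrite('pics/c1.png',cv2.resize(a[140:240,255:415],None,fx=5,fy=5,interpolation=2))
cv2.imwrite('pics/c2.png',cv2.resize(a[180:320,95:225],None,fx=4,fy=4,interpolation=2))
b=cv2.imread('pics/scene0.png')
cv2.imwrite('pics/c3.png',cv2.resize(b[140:260,170:300],None,fx=5,fy=5,interpolation=2))
cv2.imwrite('pics/c4.png',cv2.resize(b[210:325,340:480],None,fx=5,fy=5,interpolation=2))
E
```

```text
(no output)
```

View pics/c1.png

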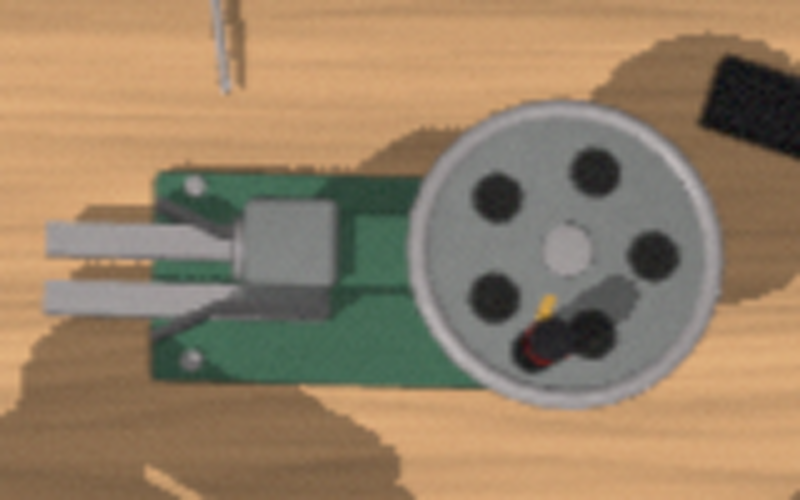

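View pics/c2.png

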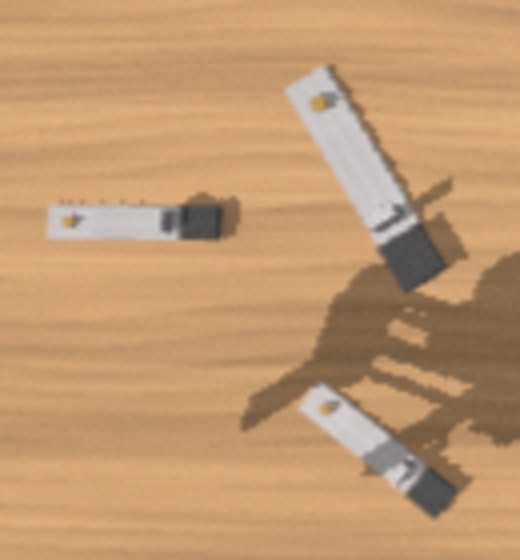

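View pics/c3.png

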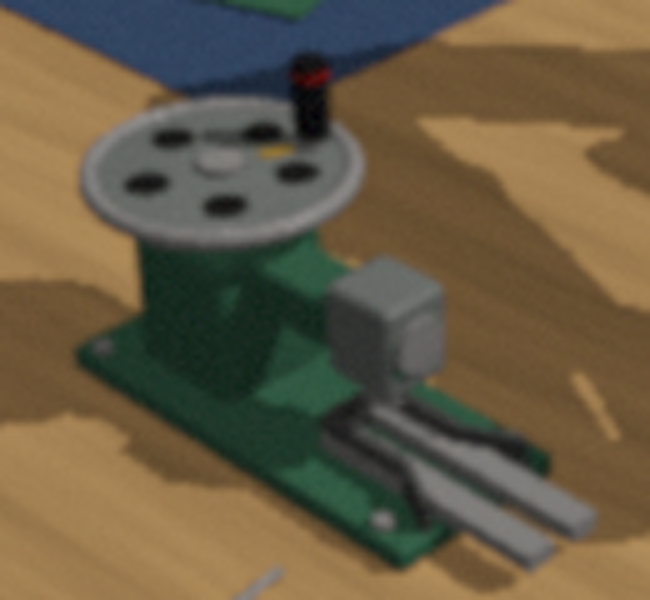

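View pics/c4.png

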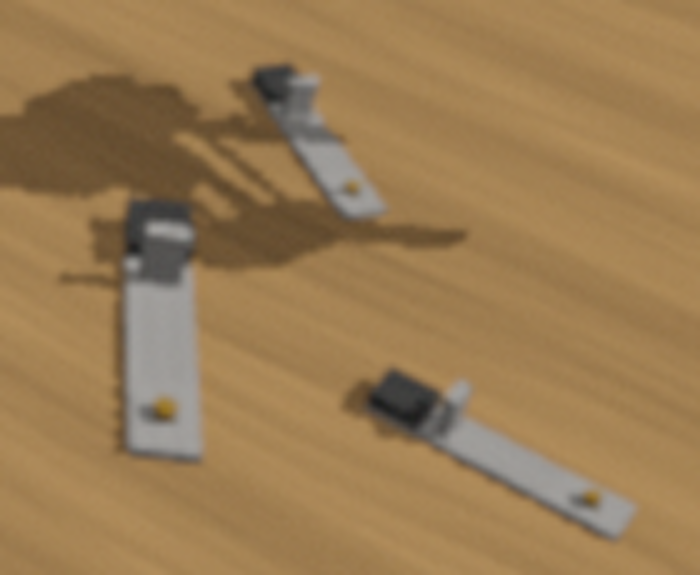

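```bash
python3 - <<'E'
from h import *
s=load('top0')
f=lambda x,y:(95+x/4,180+y/4)
P=ray(s,*f(306,78),.006);F=ray(s,*f(427,276),.018)
P1=ray(s,*f(287,90),.006);P2=ray(s,*f(325,66),.006)
print(P,F,np.linalg.norm(F-P),np.linalg.norm(P1-P2))
d=(F-P)[:2];d/=np.linalg.norm(d);print('yang',np.degrees(np.arctan2(d[1],d[0])),'origin',P[:2]+d*.130)
print('pinhead',ray(s,*f(320,102),.014), P[:2]+d*.025)
g=lambda x,y:(255+x/5,140+y/5)
print('rail end',[ray(s,*g(45,v),.03)for v in(222,258,283,315)])
print('housing',[ray(s,*g(*v),.136)for v in((248,200),(337,200),(245,285),(335,285))])
print('plate',[ray(s,*g(*v),.01)for v in((155,172),(152,382))])
print('hub',ray(s,*g(568,250),.156),'knob top',ray(s,*g(550,335),.21))
E
```

```text
[0.55944246 0.35491459 0.006     ] [0.40776087 0.25418272 0.018     ] 0.18247798270211962 0.03428053237333897
yang -146.41183220404798 origin [0.45114785 0.28299605]
pinhead [0.53966733 0.34120245 0.014     ] [0.53861658 0.3410841 ]
rail end [array([0.60385418, 0.06914126, 0.03      ]), array([0.58168598, 0.0688879 , 0.03      ]), array([0.56635596, 0.06871269, 0.03      ]), array([0.54681025, 0.0684893 , 0.03      ])]
housing [array([ 0.5957105 , -0.04663108,  0.136     ]), array([ 0.59601492, -0.09571871,  0.136     ]), array([ 0.54813441, -0.04487453,  0.136     ]), array([ 0.54846048, -0.09422529,  0.136     ])]
plate [array([0.63976933, 0.00214614, 0.01      ]), array([0.50896492, 0.00345591, 0.01      ])]
hub [ 0.56505135 -0.21760206  0.156     ] knob top [ 0.51096856 -0.1948314   0.21      ]
```

```bash
cat >> h.py <<'E'
def plan(pos,yawdeg,n,p0=None,R0=None):
    o=robot.get_obs(); p=np.array(o['tool_pos'] if p0 is None else p0)*1000; R=Ro.from_euler('xyz',o['ee_rot']) if R0 is None else R0
    T=Ro.from_euler('xyz',[np.pi,0,np.radians(yawdeg)]); rv=(R.inv()*T).as_rotvec()
    d=(np.array(pos)*1000-p)/n
    for i in range(n):
        Ri=R*Ro.from_rotvec(rv*i/n); print(np.round(Ri.inv().apply(d),1).tolist(),np.round(rv/n,4).tolist())
    print('len',np.linalg.norm(d))
E
python3 - <<'E'
from h import *
plan([.451,.283,.170],123.6,7)
E
```

```text
[-20.0, 48.6, 5.0] [-0.0001, 0.0002, -0.129]
[-26.1, 45.7, 5.0] [-0.0001, 0.0002, -0.129]
[-31.8, 41.9, 5.0] [-0.0001, 0.0002, -0.129]
[-36.9, 37.5, 5.0] [-0.0001, 0.0002, -0.129]
[-41.4, 32.4, 5.0] [-0.0001, 0.0002, -0.129]
[-45.2, 26.8, 5.0] [-0.0001, 0.0002, -0.129]
[-48.3, 20.8, 4.9] [-0.0001, 0.0002, -0.129]
len 52.82464888799971
```

```bash
python3 -m handwheel '{"delta_pos":[[-20,48.6,5],[-26.1,45.7,5],[-31.8,41.9,5],[-36.9,37.5,5],[-41.4,32.4,5],[-45.2,26.8,5],[-48.3,20.8,5],[0,0,0]],"rotation":[[0,0,-0.129],[0,0,-0.129],[0,0,-0.129],[0,0,-0.129],[0,0,-0.129],[0,0,-0.129],[0,0,-0.129],[0,0,0]],"claw":[-1,-1,-1,-1,-1,-1,-1,-1]}'
python3 - <<'E'
from h import *
s=snap('wrist','w1');o=robot.get_obs();print(o['tool_pos'],o['ee_rot'],s['eye'],s['rotation'])
for z in(.03,.042): print(proj(s,[.451,.283,z]))
E
```

```text
time: 1.15
tool_pos: [0.4528, 0.2808, 0.1691]
ee_rot: [-3.139, 0.0, 2.152]
wrist_force: [-0.8, 1.1, -0.0]
width: 0.0939
[0.45161954 0.28229415 0.16960501] [-3.13983288e+00 -7.32489188e-04  2.15303462e+00] [0.39310877 0.24248931 0.3478793 ] [ 2.89489263e+00 -1.04339220e-03  2.15201000e+00]
[273.94211926 200.00348627]
[274.03212201 203.13580139]
```

View pics/w1.png

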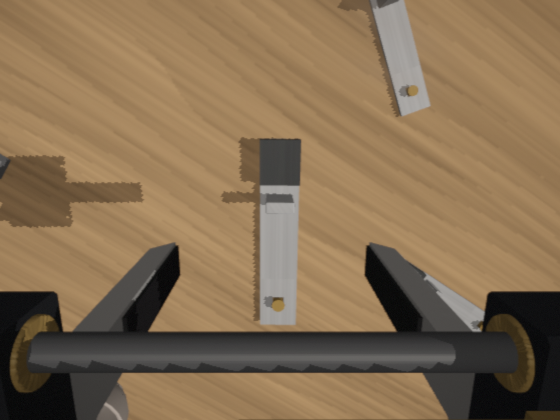

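```bash
python3 - <<'E'
from h import *
s=load('w1');o=robot.get_obs()
r=lambda u,v,z:ray(s,u,v,z)
A=r(260.3,324,.006);B=r(296.3,324,.006);P=(A+B)/2
F=(r(260,139,.018)+r(300.5,139,.018))/2
d=(F-P)[:2];L=np.linalg.norm(d);d/=L
print(P,F,L,np.linalg.norm(A-B),'yang',np.degrees(np.arctan2(d[1],d[0])),'orig',P[:2]+d*.13, F[:2]-d*.055)
print('tab top',r(280,204,.042), r(280,195,.042),r(280,213,.042))
print('pinhead',r(278,303,.014),P[:2]+d*.025)
E
python3 - <<'E'
import cv2
a=cv2.imread('pics/w1.png');cv2.imwrite('pics/c5.png',cv2.resize(a[130:330,230:330],None,fx=3,fy=3,interpolation=2))
E
```

```text
[0.56005691 0.36029597 0.006     ] [0.40535245 0.25951446 0.018     ] 0.18463581636108806 0.036364894829048956 yang -146.91795173470857 orig [0.45113124 0.28933684] [0.45143639 0.28953563]
tab top [0.4488916  0.28755513 0.042     ] [0.44252814 0.28332719 0.042     ] [0.45533158 0.29183392 0.042     ]
pinhead [0.53733479 0.34471692 0.014     ] [0.53910967 0.34664999]
```

View pics/c5.png

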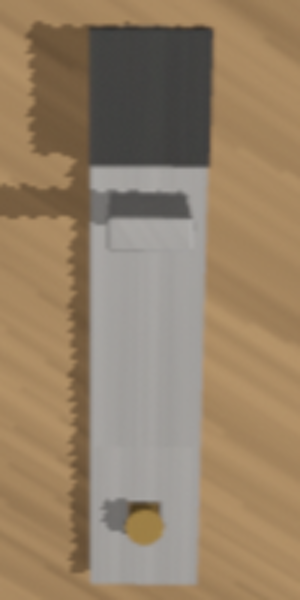

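```bash
python3 - <<'E'
from h import *
plan([.4513,.2894,.013],123.1,5)
E
```

```text
[1.2, 0.8, 31.3] [-0.0004, -0.0001, 0.0009]
[1.2, 0.8, 31.3] [-0.0004, -0.0001, 0.0009]
[1.2, 0.8, 31.3] [-0.0004, -0.0001, 0.0009]
[1.2, 0.7, 31.3] [-0.0004, -0.0001, 0.0009]
[1.2, 0.7, 31.3] [-0.0004, -0.0001, 0.0009]
len 31.35329366053915
```

```bash
python3 -m handwheel '{"delta_pos":[[2,1,20],[2,1,40],[2,1.8,45],[0,0,35],[0,0,16],[0,0,0],[0,0,0],[0,0,0]],"rotation":[[0,0,0.005],[0,0,0],[0,0,0],[0,0,0],[0,0,0],[0,0,0],[0,0,0],[0,0,0]],"claw":[-1,-1,-1,-1,-1,-0.5,1,1]}'
python3 -m handwheel '{"delta_pos":[[0,0,0],[0,0,0],[0,0,0],[0,0,-10],[0,0,-20],[0,0,-30],[0,0,-30],[0,0,0]],"rotation":[[0,0,0],[0,0,0],[0,0,0],[0,0,0],[0,0,0],[0,0,0],[0,0,0],[0,0,0]],"claw":[1,1,1,1,1,1,1,1]}'
python3 - <<'E'
from h import *
s=snap('wrist','w2');print(s['eye'],s['rotation'],robot.get_obs()['tool_pos'])
E
```

```text
time: 2.2
tool_pos: [0.4523, 0.2913, 0.0164]
ee_rot: [3.138, 0.0, 2.152]
wrist_force: [-1.1, -0.0, 0.0]
width: 0.0676
time: 3.2
tool_pos: [0.4527, 0.2915, 0.1074]
ee_rot: [3.135, 0.001, 2.152]
wrist_force: [-0.1, 1.0, -2.6]
width: 0.0238
[0.39177133 0.25233987 0.28556514] [ 2.88641594e+00 -7.86019508e-04  2.15246635e+00] [0.45151309 0.29082474 0.10525042]
```

View pics/w2.png

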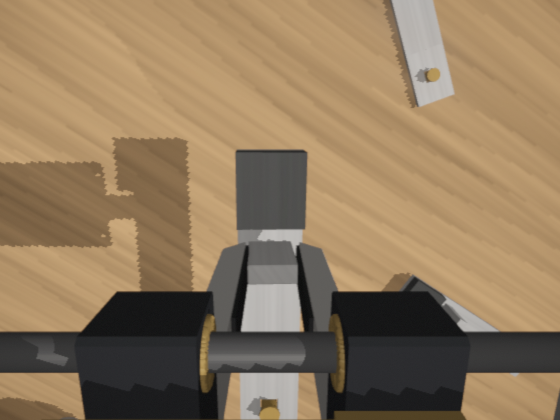

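```bash
python3 - <<'E'
from h import *
plan([.5735,.165,.105],0.5,14)
E
```

```text
[-12.3, 2.3, 0.0] [0.0001, -0.0002, 0.1531]
[-11.8, 4.2, 0.0] [0.0001, -0.0002, 0.1531]
[-11.0, 5.9, 0.0] [0.0001, -0.0002, 0.1531]
[-10.0, 7.6, 0.0] [0.0001, -0.0002, 0.1531]
[-8.7, 9.0, 0.0] [0.0001, -0.0002, 0.1531]
[-7.2, 10.2, 0.0] [0.0001, -0.0002, 0.1531]
[-5.6, 11.2, 0.0] [0.0001, -0.0002, 0.1531]
[-3.8, 11.9, 0.0] [0.0001, -0.0002, 0.1531]
[-2.0, 12.4, 0.0] [0.0001, -0.0002, 0.1531]
[-0.1, 12.5, 0.0] [0.0001, -0.0002, 0.1531]
[1.9, 12.4, 0.0] [0.0001, -0.0002, 0.1531]
[3.7, 12.0, 0.0] [0.0001, -0.0002, 0.1531]
[5.5, 11.2, 0.0] [0.0001, -0.0002, 0.1531]
[7.2, 10.3, 0.0] [0.0001, -0.0002, 0.1531]
len 12.517892104651414
```

```bash
python3 -m handwheel '{"delta_pos":[[-12.3,2.3,0],[-11.8,4.2,0],[-11,5.9,0],[-10,7.6,0],[-8.7,9,0],[-7.2,10.2,0],[-5.6,11.2,0],[-3.8,11.9,0]],"rotation":[[0,0,0.153],[0,0,0.153],[0,0,0.153],[0,0,0.153],[0,0,0.153],[0,0,0.153],[0,0,0.153],[0,0,0.153]],"claw":[1,1,1,1,1,1,1,1]}'
python3 -m handwheel '{"delta_pos":[[-2,12.4,0],[0,12.5,0],[1.9,12.4,0],[3.7,12,0],[5.5,11.2,0],[7.2,10.3,0],[0,0,0],[0,0,0]],"rotation":[[0,0,0.153],[0,0,0.153],[0,0,0.153],[0,0,0.153],[0,0,0.153],[0,0,0.153],[0,0,0],[0,0,0]],"claw":[1,1,1,1,1,1,1,1]}'
python3 - <<'E'
from h import *
s=snap('wrist','w3');print(s['eye'],s['rotation'],robot.get_obs()['tool_pos'],robot.get_obs()['ee_rot'])
snap('top','t3')
snap('scene','s3')
E
```

```text
time: 4.25
tool_pos: [0.5195, 0.218, 0.1016]
ee_rot: [-3.139, 0.004, 0.923]
wrist_force: [0.6, -0.2, -2.5]
width: 0.0239
time: 5.25
tool_pos: [0.5721, 0.165, 0.103]
ee_rot: [3.142, 0.003, 0.012]
wrist_force: [-1.0, -0.2, -2.1]
width: 0.0235
[0.57142825 0.23700203 0.2815158 ] [2.89315955 0.00400945 0.01268534] [0.57228704 0.1651089  0.10342309] [-3.14157286e+00  2.02748491e-03  1.20455714e-02]
```

View pics/w3.png

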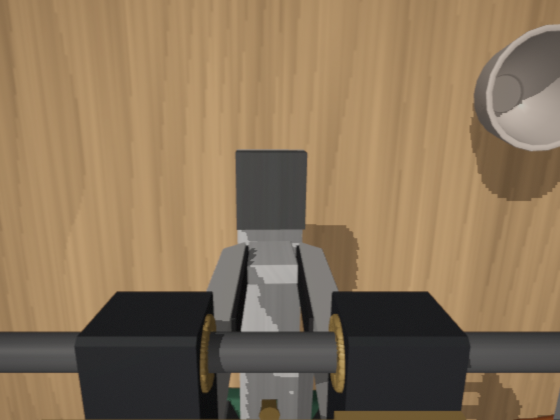

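View pics/s3.png

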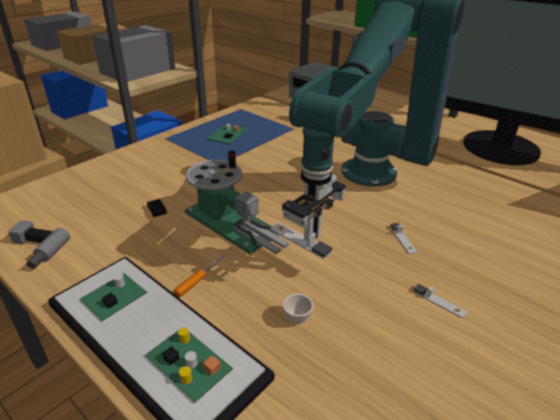

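View pics/t3.png

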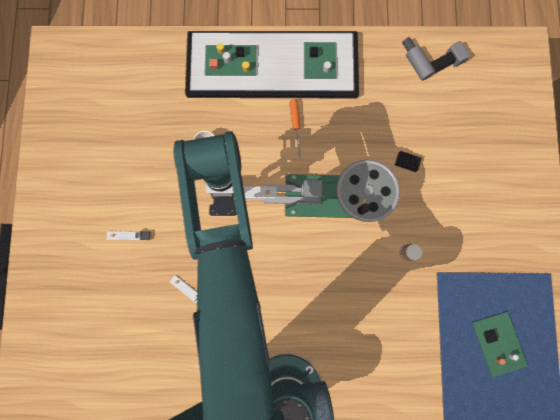

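```bash
python3 - <<'E'
from h import *
a=cv2.imread('pics/t3.png')
cv2.imwrite('pics/c6.png',cv2.resize(a[165:225,205:335],None,fx=6,fy=6,interpolation=2))
b=cv2.imread('pics/s3.png')
cv2.imwrite('pics/c7.png',cv2.resize(b[180:270,210:340],None,fx=6,fy=6,interpolation=2))
# rail edges subpixel in top0 : gradient rows along columns
s=load('top0');g=cv2.cvtColor(s['color'],cv2.COLOR_RGB2GRAY).astype(float)
for u in range(266,284,3): print(u,g[180:208,u].astype(int).tolist())
for u in range(290,330,8): print(u,[ (int(c[0]),int(c[1])) for c in s['color'][208:222,u]])
E
```

```text
266 [171, 173, 173, 168, 158, 150, 155, 151, 153, 154, 138, 142, 176, 176, 170, 168, 156, 153, 152, 155, 156, 153, 131, 147, 152, 117, 115, 116]
269 [172, 173, 175, 166, 161, 156, 152, 153, 153, 158, 149, 131, 176, 169, 135, 131, 149, 154, 152, 155, 157, 152, 140, 117, 104, 109, 114, 116]
272 [168, 139, 117, 114, 135, 152, 152, 154, 156, 156, 149, 122, 137, 115, 108, 113, 142, 153, 152, 155, 155, 155, 138, 101, 106, 111, 111, 116]
275 [169, 123, 116, 114, 134, 153, 154, 155, 154, 154, 149, 127, 160, 119, 108, 114, 143, 153, 155, 155, 156, 155, 138, 99, 105, 107, 111, 115]
278 [174, 124, 114, 114, 124, 152, 156, 152, 154, 156, 149, 136, 159, 117, 107, 112, 139, 153, 155, 154, 158, 156, 147, 107, 103, 111, 109, 117]
281 [176, 122, 114, 112, 123, 155, 154, 153, 153, 153, 148, 127, 164, 117, 107, 109, 131, 153, 154, 152, 154, 154, 148, 109, 106, 111, 109, 116]
290 [(54, 83), (50, 75), (48, 72), (53, 72), (58, 77), (50, 72), (46, 70), (55, 69), (88, 79), (132, 104), (136, 105), (141, 111), (138, 108), (134, 105)]
298 [(73, 111), (70, 107), (70, 109), (72, 109), (63, 102), (53, 79), (49, 73), (48, 68), (74, 68), (129, 102), (140, 111), (137, 106), (133, 106), (134, 105)]
306 [(70, 106), (70, 108), (70, 106), (70, 107), (68, 105), (66, 102), (69, 105), (72, 106), (79, 86), (136, 109), (138, 106), (130, 101), (129, 101), (136, 105)]
314 [(70, 108), (67, 105), (70, 106), (70, 106), (72, 109), (66, 103), (66, 102), (68, 103), (79, 93), (142, 112), (137, 106), (132, 102), (128, 100), (134, 105)]
322 [(67, 104), (67, 104), (70, 105), (71, 106), (70, 104), (70, 106), (72, 107), (71, 107), (85, 104), (172, 141), (212, 165), (205, 161), (200, 156), (202, 159)]
```

View pics/c6.png

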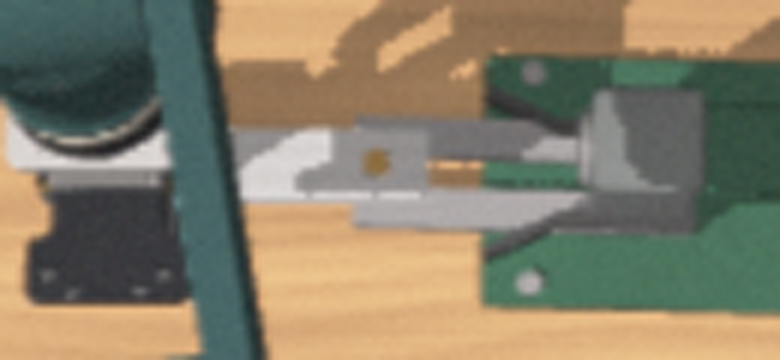

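View pics/c7.png

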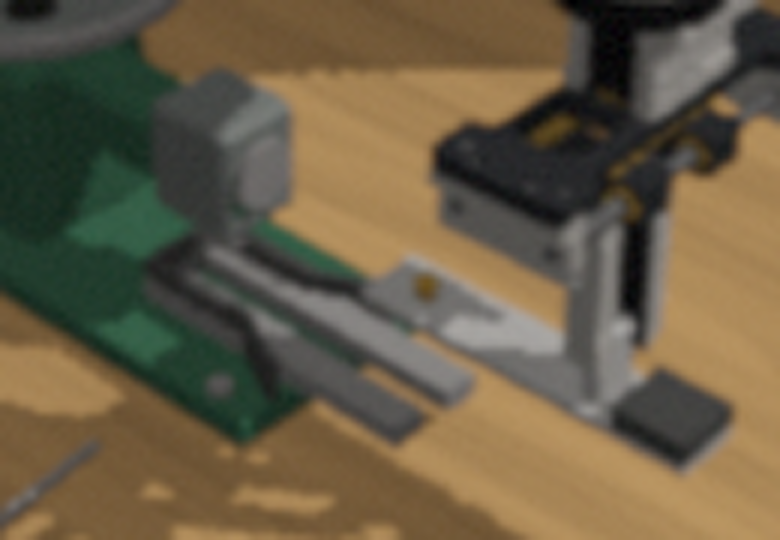

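```bash
python3 - <<'E'
from h import *
s=load('top0');c=s['color'].astype(float)
gr=c[...,1]-c[...,0]  # green>red on plate
def cross(arr,lo,hi,th):
    # first crossing index
    for i in range(lo,hi):
        a,b=arr[i],arr[i+1]
        if (a-th)*(b-th)<=0 and a!=b: return i+(th-a)/(b-a)
def fit(us,vs,z,n):
    P=np.array([ray(s,u,v,z) for u,v in zip(us,vs)])[:,:2]
    k=np.polyfit(P[:,1],P[:,0],1); r=P[:,0]-np.polyval(k,P[:,1]); ok=abs(r)<1.5*r.std()+1e-5; k=np.polyfit(P[ok,1],P[ok,0],1)
    print(n,'x at y=0: %.4f y=.069: %.4f slope deg %.2f'%(k[1],np.polyval(k,.069),np.degrees(k[0])),r.std())
us=list(range(288,340))
fit(us,[cross(gr[:,u],212,222,0) for u in us],.012,'plate bottom')
us=list(range(290,334))
v=[cross(gr[:,u],168,180,0) for u in us];
fit([u for u,x in zip(us,v) if x],[x for x in v if x],.012,'plate top')
sat=c.max(2)-c.min(2)
us=list(range(266,284))
fit(us,[cross(sat[:,u],180,188,35) for u in us],.03,'rail top')
fit(us,[cross(sat[:,u],199,207,35) for u in us],.03,'rail bot')
# rail far end along rows
for v in (187,186,199,200): 
    u=cross(sat[v],258,270,35); print('end',ray(s,u,v,.03))
for v in(185,190,210,212): 
    u=cross(gr[v],280,292,0); print('plate end',v,ray(s,u,v,.012))
# strip in t3
s=load('t3');c=s['color'].astype(float);sat=c.max(2)-c.min(2)
us=list(range(248,264));z=.096
fit(us,[cross(sat[:,u],182,190,35) for u in us],z,'strip top');fit(us,[cross(sat[:,u],194,202,35) for u in us],z,'strip bot')
E
```

```text
plate bottom x at y=0: 0.5112 y=.069: 0.5124 slope deg 0.99 0.0020326511567720475
plate top x at y=0: 0.6417 y=.069: 0.6433 slope deg 1.33 0.00017023105831515906
rail top x at y=0: 0.6050 y=.069: 0.6056 slope deg 0.55 0.0004952656945053361
rail bot x at y=0: 0.5450 y=.069: 0.5485 slope deg 2.85 0.0003922090697938898
end [0.59583492 0.0692661  0.03      ]
end [0.59891622 0.06942807 0.03      ]
end [0.55900727 0.06997908 0.03      ]
end [0.55595028 0.07029109 0.03      ]Traceback (most recent call last):
  File "<stdin>", line 26, in <module>
  File "h.py", line 9, in ray
    d=Ro.from_euler("xyz",s["rotation"]).as_matrix()@np.linalg.inv(s['intrinsics'])@np.array([u,v,1.]); e=np.array(s['eye']); return e+d*(z-e[2])/d[2]
      ~~~~~~~~~~~~~~~~~~~~~~~~~~~~~~~~~~~~~~~~~~~~~~~~~~~~~~~~~~~~~~~~~~~~~~~~~~~~~^~~~~~~~~~~~~~~~~~~
TypeError: unsupported operand type(s) for *: 'float' and 'NoneType'
```

```bash
python3 - <<'E'
from h import *
def cross(arr,lo,hi,th):
    for i in range(lo,hi):
        a,b=arr[i],arr[i+1]
        if (a-th)*(b-th)<=0 and a!=b: return i+(th-a)/(b-a)
s=load('t3');c=s['color'].astype(float);sat=c.max(2)-c.min(2)
def fit(us,vs,z,n):
    q=[(u,v) for u,v in zip(us,vs) if v]; print(len(q))
    P=np.array([ray(s,u,v,z) for u,v in q])[:,:2]
    k=np.polyfit(P[:,1],P[:,0],1); r=P[:,0]-np.polyval(k,P[:,1]); print(n,'x at y=.035 %.4f .069: %.4f .165 %.4f slope deg %.2f'%(*[np.polyval(k,y) for y in(.035,.069,.165)],np.degrees(k[0])),r.std())
us=list(range(248,262));z=.096
fit(us,[cross(sat[:,u],182,190,35) for u in us],z,'strip top');fit(us,[cross(sat[:,u],194,202,35) for u in us],z,'strip bot')
g=c.mean(2)
us=list(range(306,320))
for v in(186,190,194): print(sat[v,270:280].astype(int),g[v,270:280].astype(int))
w=load('w3')
print('tab top in wrist @', [ray(w,u,v,.132) for u,v in((236,150),(307,150))], [ray(w,u,v,.108) for u,v in((236.5,150.5),(306.5,150.5))])
print(proj(s,[.572+.27*.021,-.2+.27,.03]),[proj(s,[.572+y*.021+dx,-.2+y,.136]) for y,dx in((.157,-.025),(.157,.025),(.107,.025),(.107,-.025))])
E
```

```text
14
strip top x at y=.035 0.5868 .069: 0.5865 .165 0.5857 slope deg -0.50 0.00010970071464107097
14
strip bot x at y=.035 0.5506 .069: 0.5504 .165 0.5497 slope deg -0.41 3.5200169999874646e-05
[4 3 4 3 4 3 4 4 3 3] [130 128 127 127 127 128 119 116 117 116]
[6 2 4 5 2 5 4 6 4 3] [135 142 142 142 140 141 125 113 114 111]
[ 6  4  4  4  4  8 33 57 60 63] [144 144 143 141 140 140 127 118 114 112]
tab top in wrist @ [array([0.55689399, 0.2234265 , 0.132     ]), array([0.58476247, 0.22379005, 0.132     ])] [array([0.55478656, 0.22102435, 0.108     ]), array([0.58668321, 0.22144061, 0.108     ])]
[263.61716709 192.90572432] [array([303.31508558, 196.21831289]), array([303.28075381, 178.36328453]), array([321.40430941, 178.84558106]), array([321.55056952, 196.71424311])]
```

```bash
python3 - <<'E'
from h import *
s=load('t3')
print(ray(s,276.3,190,.096),'pin head',ray(s,205+376/6,165+162/6,.104))
# scene cross-check: foot corners etc in s3 vs rails
q=load('s3');f=lambda x,y:(210+x/6,180+y/6)
for n,(x,y),z in(('pinL',(362,293),.096),('pinR',(408,256),.096),('footNear',(683,455),.108),('footR',(733,410),.108),('pinhead',(428,283),.104),('rail near end',(395,430),.03),('rail near end R',(425,412),.03),('railfar L',(455,395),.03),('railfar R',(473,378),.03)): print(n,ray(q,*f(x,y),z))
E
```

```text
[0.57458866 0.03145282 0.096     ] pin head [0.56718778 0.05584629 0.104     ]
pinL [0.60524538 0.05159022 0.096     ]
pinR [0.57017033 0.0484473  0.096     ]
footNear [0.60978268 0.23362889 0.108     ]
footR [0.57235614 0.23212271 0.108     ]
pinhead [0.58764499 0.07562415 0.104     ]
rail near end [0.60772849 0.07456133 0.03      ]
rail near end R [0.58874928 0.07637173 0.03      ]
railfar L [0.56998395 0.07869156 0.03      ]
railfar R [0.55469949 0.076841   0.03      ]
```

```bash
python3 - <<'E'
from h import *
plan([.5813,.150,.070],-1.0,5)
E
```

```text
[1.7, 3.1, 6.8] [-0.0, 0.0002, 0.0058]
[1.7, 3.0, 6.8] [-0.0, 0.0002, 0.0058]
[1.7, 3.0, 6.8] [-0.0, 0.0002, 0.0058]
[1.8, 3.0, 6.8] [-0.0, 0.0002, 0.0058]
[1.8, 3.0, 6.8] [-0.0, 0.0002, 0.0058]
len 7.662227985347447
```

```bash
python3 -m handwheel '{"delta_pos":[[3,5,0],[3,5,4],[2.7,5,10],[0,0,10],[0,0,6],[0,0,4],[0,0,0],[0,0,0]],"rotation":[[0,0,0.01],[0,0,0.01],[0,0,0.009],[0,0,0],[0,0,0],[0,0,0],[0,0,0],[0,0,0]],"claw":[1,1,1,1,1,1,1,1]}'
python3 - <<'E'
from h import *
s=snap('top','t4');q=snap('scene','s4');print(robot.get_obs()['tool_pos'],robot.get_obs()['ee_rot'])
a=cv2.imread('pics/t4.png')
b=cv2.imread('pics/s4.png')
cv2.imwrite('pics/c8.png',np.vstack([cv2.resize(a[165:225,205:335],(780,360))[:, :780],]))
cv2.imwrite('pics/c9.png',cv2.resize(b[180:270,210:340],None,fx=6,fy=6,interpolation=2))
E
```

```text
time: 6.4
tool_pos: [0.5821, 0.15, 0.0709]
ee_rot: [-3.141, -0.001, -0.019]
wrist_force: [-0.3, -0.7, -2.0]
width: 0.0239
[0.58216068 0.14997741 0.07100089] [-3.14130837e+00 -9.35159017e-04 -1.88589245e-02]
```

View pics/c8.png

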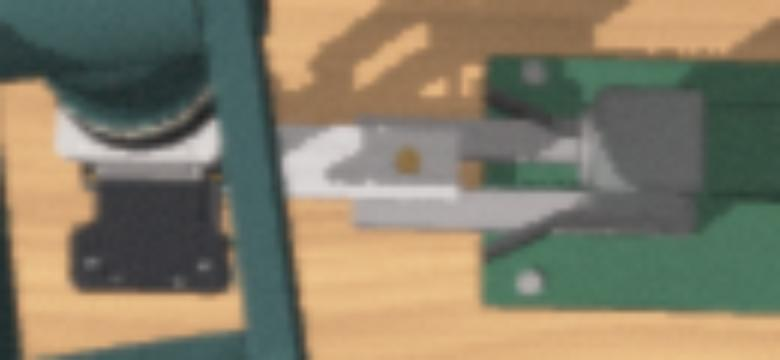

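View pics/c9.png

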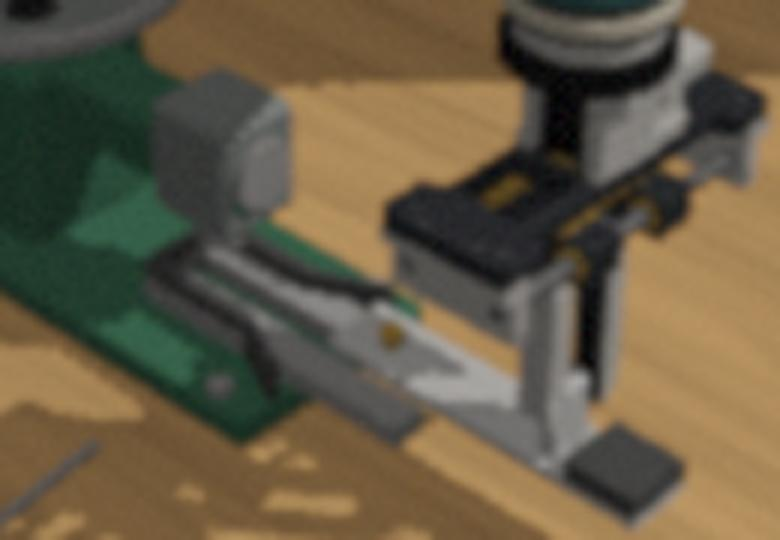

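```bash
python3 - <<'E'
from h import *
def cross(arr,lo,hi,th):
    for i in range(lo,hi):
        a,b=arr[i],arr[i+1]
        if (a-th)*(b-th)<=0 and a!=b: return i+(th-a)/(b-a)
s=load('t4');c=s['color'].astype(float);sat=c.max(2)-c.min(2)
for z in(.042,.046,.05):
  t=[ray(s,u,cross(sat[:,u],182,190,35),z)[:2] for u in range(253,262)]
  b=[ray(s,u,cross(sat[:,u],194,202,35),z)[:2] for u in range(253,262)]
  t,b=np.mean(t,0),np.mean(b,0);print('strip',z,t,b,(t+b)/2,t-b)
o=load('top0');c=o['color'].astype(float);sat=c.max(2)-c.min(2)
t=[ray(o,u,cross(sat[:,u],180,188,35),.03)[:2] for u in range(266,272)]
for z in(.02,.03):
  b=[ray(o,u,cross(sat[:,u],199,207,35),z)[:2] for u in range(266,272)]
  print('rail',z,np.mean(t,0),np.mean(b,0),np.mean(t+b,0))
# gap edges
for u in range(264,280,2): print(u,[int(x) for x in sat[186:200,u]])
q=load('s4');f=lambda x,y:(210+x/6,180+y/6)
for n,(x,y),z in(('footnear',(633,523),.058),('footR',(685,466),.058),('pinhead',(391,336),.054)): print(n,ray(q,*f(x,y),z))
E
```

```text
strip 0.042 [0.59853632 0.0896946 ] [0.56181828 0.08918772] [0.5801773  0.08944116] [0.03671803 0.00050688]
strip 0.046 [0.5977458  0.08947923] [0.56115398 0.0889741 ] [0.57944989 0.08922666] [0.03659182 0.00050514]
strip 0.05 [0.59695529 0.08926386] [0.56048969 0.08876047] [0.57872249 0.08901217] [0.03646561 0.00050339]
rail 0.02 [0.60492227 0.05550206] [0.54934285 0.05517424] [0.57713256 0.05533815]
rail 0.03 [0.60492227 0.05550206] [0.54781814 0.05493695] [0.5763702 0.0552195]
264 [29, 31, 31, 32, 34, 64, 95, 93, 91, 85, 30, 22, 21, 18]
266 [5, 6, 5, 5, 8, 47, 95, 94, 93, 81, 15, 3, 7, 6]
268 [3, 5, 5, 5, 9, 49, 94, 96, 92, 81, 17, 4, 3, 5]
270 [4, 5, 7, 4, 7, 34, 93, 88, 64, 52, 18, 6, 5, 4]
272 [4, 3, 4, 5, 5, 28, 72, 62, 58, 50, 20, 5, 7, 6]
274 [6, 6, 5, 5, 6, 28, 71, 59, 57, 50, 21, 5, 5, 5]
276 [7, 5, 7, 4, 6, 32, 88, 64, 56, 48, 19, 6, 4, 4]
278 [5, 6, 7, 5, 6, 30, 84, 63, 56, 50, 19, 7, 4, 6]
footnear [0.61044466 0.21206272 0.058     ]
footR [0.56580451 0.20666793 0.058     ]
pinhead [0.57971813 0.04694989 0.054     ]
```

```bash
python3 -m handwheel '{"delta_pos":[[-2,0,3],[0,0,4],[0,8,0],[0,12,0],[0,12,0],[0,12,0],[0,6,0],[0,0,0]],"rotation":[[0,0,0],[0,0,0],[0,0,0],[0,0,0],[0,0,0],[0,0,0],[0,0,0],[0,0,0]],"claw":[1,1,1,1,1,1,1,1]}'
python3 - <<'E'
from h import *
s=snap('top','t5');q=snap('scene','s5');o=robot.get_obs();print(o['tool_pos'],o['ee_rot'],o['wrist_force'],o['wrist_torque'])
a=cv2.imread('pics/t5.png')
b=cv2.imread('pics/s5.png')
cv2.imwrite('pics/c8.png',cv2.resize(a[165:225,205:335],(780,360),interpolation=2))
cv2.imwrite('pics/c9.png',cv2.resize(b[180:270,210:340],None,fx=6,fy=6,interpolation=2))
E
```

```text
time: 7.5
tool_pos: [0.579, 0.0993, 0.0636]
ee_rot: [-3.141, -0.0, -0.02]
wrist_force: [-0.3, 0.6, -2.5]
width: 0.0233
[0.57894754 0.09998624 0.06354269] [-3.14121841e+00 -8.64641764e-05 -1.90795205e-02] [-0.26281663  0.89517547 -2.94755501] [-0.03032189  0.05097491  0.00557942]
```

View pics/c8.png

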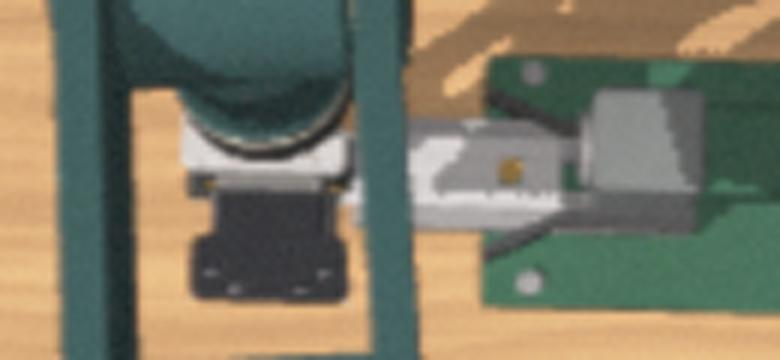

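View pics/c9.png

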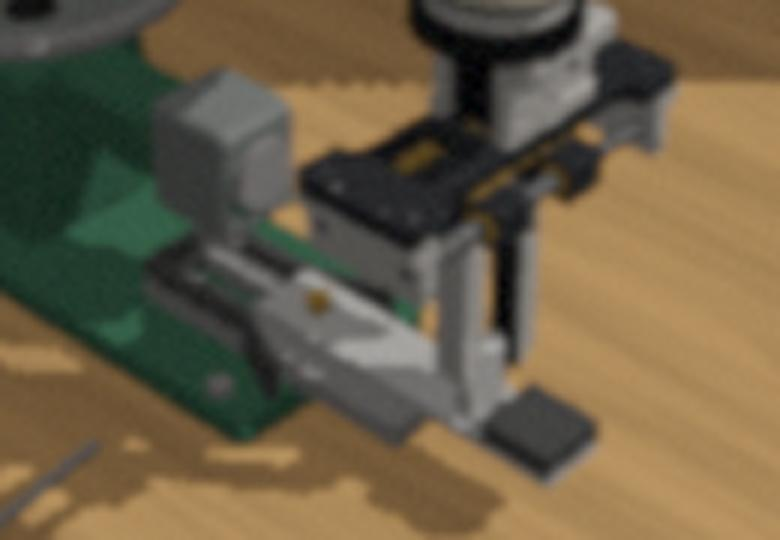

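```bash
python3 -m handwheel '{"delta_pos":[[0,3,1],[0,4,0],[0,4,0],[0,4,0],[0,4,0],[0,4,0],[0,2,0],[0,0,0]],"rotation":[[0,0,0],[0,0,0],[0,0,0],[0,0,0],[0,0,0],[0,0,0],[0,0,0],[0,0,0]],"claw":[1,1,1,1,1,1,1,1]}'
python3 - <<'E'
from h import *
o=robot.get_obs();print(o['tool_pos'],o['ee_rot'],o['wrist_force'],o['wrist_torque'])
q=snap('scene','s6')
b=cv2.imread('pics/s6.png')
cv2.imwrite('pics/c9.png',cv2.resize(b[180:270,210:340],None,fx=6,fy=6,interpolation=2))
E
```

```text
time: 8.6
tool_pos: [0.5785, 0.0745, 0.0625]
ee_rot: [3.141, -0.0, -0.019]
wrist_force: [0.0, -0.4, -3.0]
width: 0.0235
[0.57845744 0.07452287 0.06247387] [ 3.14126628e+00 -2.34757577e-05 -1.92722284e-02] [ 0.00570626 -0.42792407 -2.95401128] [-0.13941296 -0.13110375  0.05658939]
```

View pics/c9.png

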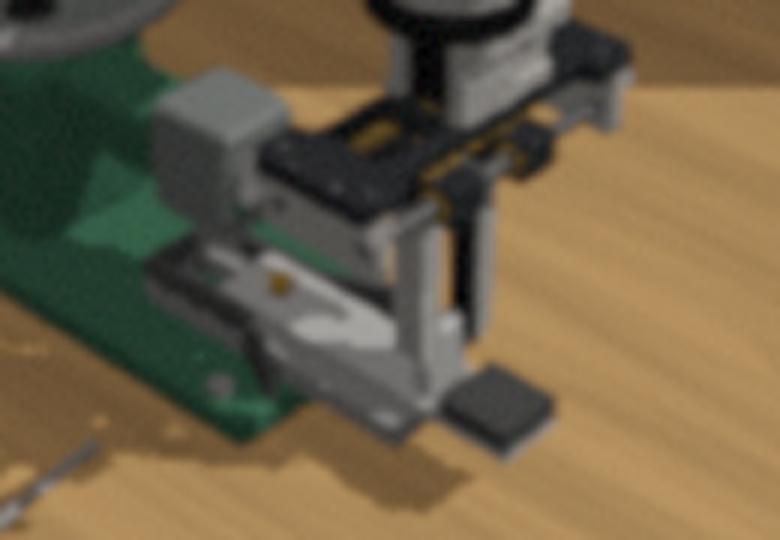

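```bash
python3 -m handwheel '{"delta_pos":[[0,3,1],[0,4,0],[0,4,0],[0,4,0],[0,4,0],[0,4,0],[0,2,0],[0,0,0]],"rotation":[[0,0,0],[0,0,0],[0,0,0],[0,0,0],[0,0,0],[0,0,0],[0,0,0],[0,0,0]],"claw":[1,1,1,1,1,1,1,1]}'
python3 - <<'E'
from h import *
o=robot.get_obs();print(o['tool_pos'],o['ee_rot'],o['wrist_force'],o['wrist_torque'])
E
```

```text
time: 9.65
tool_pos: [0.578, 0.0495, 0.0614]
ee_rot: [3.141, 0.0, -0.019]
wrist_force: [0.3, -0.3, -2.0]
width: 0.0237
[0.5779507  0.0495229  0.06143651] [ 3.14123788e+00  5.29345291e-05 -1.92525811e-02] [ 0.31671792 -0.29000523 -1.95639206] [-0.07858192 -0.0949586   0.05652546]
```

```bash
python3 -m handwheel '{"delta_pos":[[0,0,1],[0,1,1],[0,2,0],[0,2,0],[0,2,0],[0,1,0],[0,0,0],[0,0,0]],"rotation":[[0,0,0],[0,0,0],[0,0,0],[0,0,0],[0,0,0],[0,0,0],[0,0,0],[0,0,0]],"claw":[1,1,1,1,1,1,1,1]}'
python3 - <<'E'
from h import *
o=robot.get_obs();print(o['tool_pos'],o['ee_rot'],o['wrist_force'],o['wrist_torque'])
E
```

```text
time: 10.65
tool_pos: [0.5778, 0.0417, 0.0594]
ee_rot: [3.141, 0.0, -0.019]
wrist_force: [0.4, 0.4, -0.7]
width: 0.0233
[0.57776526 0.04169389 0.0594182 ] [ 3.14129655e+00  1.28345678e-04 -1.90567026e-02] [ 0.41791854  0.40880931 -0.7117616 ] [-0.0722212  -0.16834235  0.07821443]
```

```bash
python3 -m handwheel '{"delta_pos":[[0,0,0.7],[0,1,0],[0,1,0],[0,1,0],[0,1,0],[0,0,0],[0,0,0],[0,0,0]],"rotation":[[0,0,0],[0,0,0],[0,0,0],[0,0,0],[0,0,0],[0,0,0],[0,0,0],[0,0,0]],"claw":[1,1,1,1,1,1,1,1]}'
python3 - <<'E'
from h import *
o=robot.get_obs();print(o['tool_pos'],o['ee_rot'],o['wrist_force'],o['wrist_torque'])
s=snap('top','t7');q=snap('scene','s7')
b=cv2.imread('pics/s7.png');a=cv2.imread('pics/t7.png')
cv2.imwrite('pics/c9.png',cv2.resize(b[180:270,210:340],None,fx=6,fy=6,interpolation=2))
E
```

```text
time: 11.65
tool_pos: [0.5777, 0.0377, 0.0587]
ee_rot: [3.141, 0.0, -0.019]
wrist_force: [1.8, -0.4, -2.3]
width: 0.0236
[0.57771813 0.03774704 0.05874272] [ 3.14138918e+00  6.14717082e-05 -1.90280091e-02] [ 1.75832882 -0.39671531 -2.33930464] [-0.12693804 -0.12947001  0.10870713]
```

View pics/c9.png

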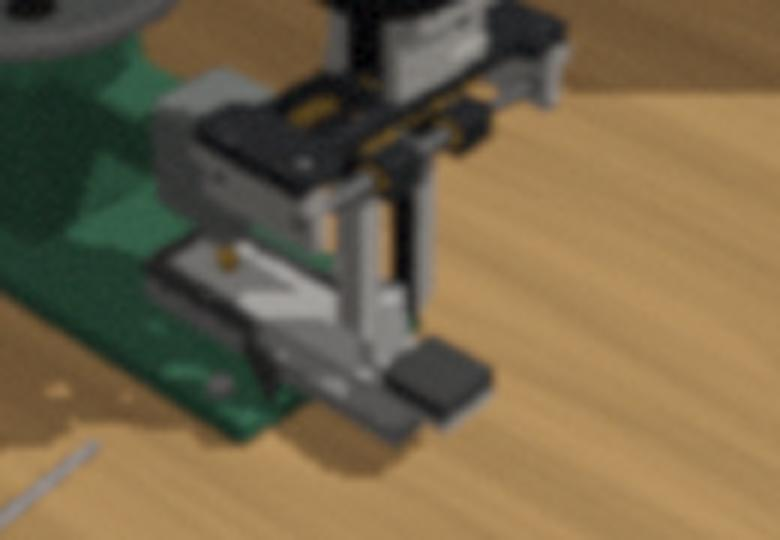

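```bash
python3 -m handwheel '{"delta_pos":[[0.3,0,0.7],[0,1,0.7],[0,1,0],[0,1,0],[0,1,0],[0,1,0],[0,0,0],[0,0,0]],"rotation":[[0,0,0],[0,0,0],[0,0,0],[0,0,0],[0,0,0],[0,0,0],[0,0,0],[0,0,0]],"claw":[1,1,1,1,1,1,1,1]}'
python3 - <<'E'
from h import *
for i in range(1):
  o=robot.get_obs();print(o['tool_pos'],o['ee_rot'],o['wrist_force'],o['wrist_torque'])
E
```

```text
time: 12.75
tool_pos: [0.5781, 0.0375, 0.058]
ee_rot: [-3.133, -0.001, -0.017]
wrist_force: [0.7, 10.9, 0.7]
width: 0.0241
[0.57811615 0.03754361 0.05797459] [-3.13306937e+00 -7.78531116e-04 -1.74726710e-02] [ 0.72376856 10.905998    0.68860217] [2.07297067 0.09633487 0.01602443]
```

```bash
python3 -m handwheel '{"delta_pos":[[0,-2,0],[0,0,0],[0,0,0],[0,0,0],[0,-2,-20],[0,-10,-35],[0,-30,-35],[0,-30,0]],"rotation":[[0,0,0],[0,0,0],[0,0,0],[0,0,0],[0,0,0],[0,0,0],[0,0,0],[0,0,0]],"claw":[1,0.2,0.2,0.2,0.2,0.2,0.2,0.2]}'
python3 - <<'E'
from h import *
o=robot.get_obs();print(o['tool_pos'],o['ee_rot'],o['wrist_force'])
s=snap('top','t8');q=snap('scene','s8');w=snap('wrist','w8')
b=cv2.imread('pics/s8.png');a=cv2.imread('pics/t8.png')
cv2.imwrite('pics/c9.png',cv2.resize(b[180:270,210:340],None,fx=6,fy=6,interpolation=2))
cv2.imwrite('pics/c8.png',cv2.resize(a[165:225,205:335],(780,360),interpolation=2))
E
```

```text
time: 13.75
tool_pos: [0.5818, 0.1071, 0.152]
ee_rot: [-3.141, -0.008, -0.021]
wrist_force: [0.1, 0.5, -0.4]
width: 0.0376
[0.58180165 0.10706486 0.15195287] [-3.14105993 -0.00832306 -0.02052238] [ 0.11268431  0.48040016 -0.41536877]
```

View pics/c9.png

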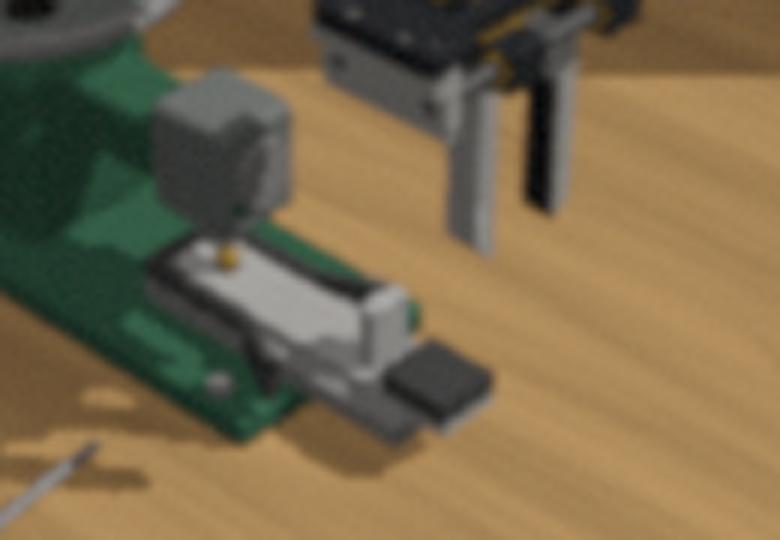

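View pics/c8.png

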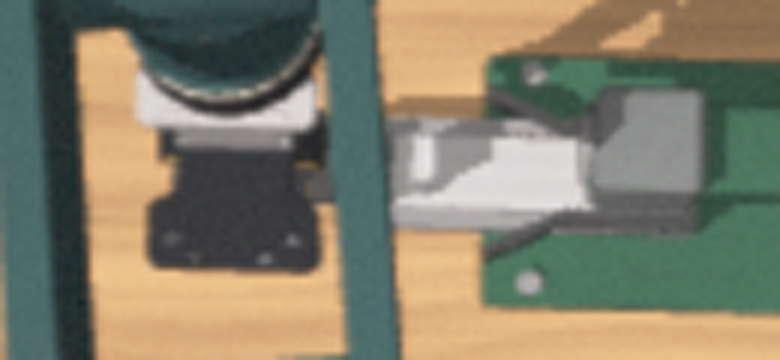

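View pics/w8.png

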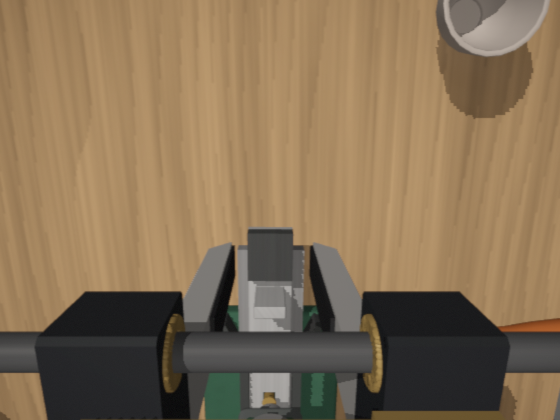

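```bash
python3 - <<'E'
from h import *
w=load('w8')
c=w['color'];a=cv2.cvtColor(c[215:330,200:350],cv2.COLOR_RGB2BGR);cv2.imwrite('pics/c10.png',cv2.resize(a,None,fx=5,fy=5,interpolation=2))
print('foot back',[ray(w,u,228.5,.048) for u in(248,293)],'railend',[ray(w,u,246.5,.03) for u in(239,303)])
E
```

```text
foot back [array([0.56071618, 0.09629009, 0.048     ]), array([0.59543683, 0.09573053, 0.048     ])] railend [array([0.55148462, 0.07534632, 0.03      ]), array([0.60469828, 0.07448609, 0.03      ])]
```

View pics/c10.png

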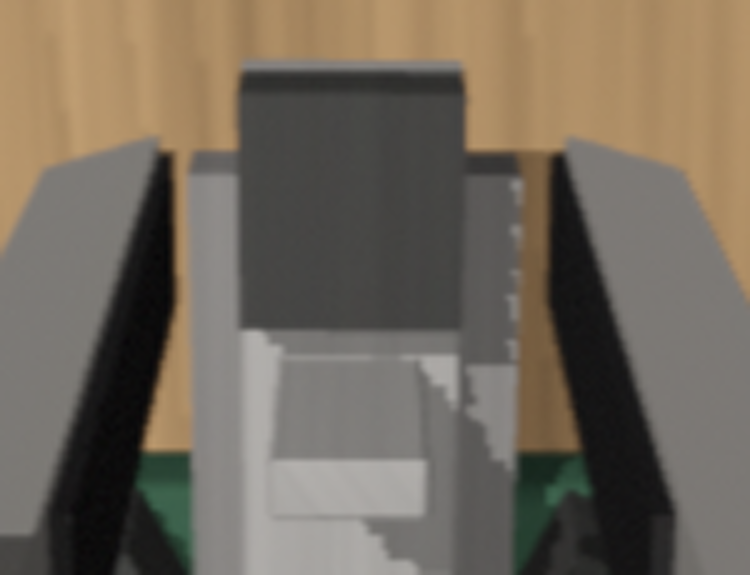

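```bash
python3 - <<'E'
from h import *
w=load('w8')
print('foot back',ray(w,248,232.8,.048),ray(w,248,229.2,.036),ray(w,248,227.2,.030),'railend',ray(w,239,249.7,.03), 'tab top back/front', ray(w,270,215+460/5,.072),ray(w,270,215+517/5,.072))
E
```

```text
foot back [0.5606073  0.09281759 0.048     ] [0.55985789 0.09207131 0.036     ] [0.55949132 0.09195745 0.03      ] railend [0.55137985 0.07252955 0.03      ] tab top back/front [0.57686764 0.04226666 0.072     ] [0.57670647 0.03282849 0.072     ]
```

```bash
python3 -m handwheel '{"delta_pos":[[-2,-7,10],[0,0,25],[0,0,40],[0,0,30],[0,0,9],[0,6,0],[0,6,0],[0,3,0]],"rotation":[[0,0,0],[0,0,0],[0,0,0],[0,0,0],[0,0,0],[0,0,0],[0,0,0],[0,0,0]],"claw":[1,1,1,1,1,1,1,1]}'
python3 -m handwheel '{"delta_pos":[[0,3,0],[0,2,0],[0,1,0],[0,0,0],[0,-6,0],[0,-6,-10],[0,0,-40],[0,0,-50]],"rotation":[[0,0,0],[0,0,0],[0,0,0],[0,0,0],[0,0,0],[0,0,0],[0,0,0],[0,0,0]],"claw":[1,1,1,1,1,1,1,1]}'

```

```text
time: 14.9
tool_pos: [0.5784, 0.1005, 0.0351]
ee_rot: [-3.137, -0.003, -0.02]
wrist_force: [0.7, 8.2, 0.5]
width: 0.0001
time: 15.9
tool_pos: [0.5768, 0.1042, 0.1343]
ee_rot: [3.14, 0.002, -0.02]
wrist_force: [0.4, -0.6, 1.1]
width: 0.0002
```

```bash
python3 - <<'E'
from h import *
plan([.540,-.21,.30],-1.0,7)
E
```

```text
[-4.4, 45.0, -23.6] [0.0002, 0.0002, -0.0003]
[-4.4, 45.0, -23.6] [0.0002, 0.0002, -0.0003]
[-4.4, 45.0, -23.6] [0.0002, 0.0002, -0.0003]
[-4.4, 45.0, -23.6] [0.0002, 0.0002, -0.0003]
[-4.4, 45.0, -23.6] [0.0002, 0.0002, -0.0003]
[-4.4, 45.0, -23.7] [0.0002, 0.0002, -0.0003]
[-4.5, 45.0, -23.7] [0.0002, 0.0002, -0.0003]
len 51.018707381152936
```

```bash
python3 -m handwheel '{"delta_pos":[[0,0,-40],[-4,30,-50],[-6,50,-40],[-6,60,-30],[-6,60,-6],[-5,60,0],[-4,55,0],[0,0,0]],"rotation":[[0,0,0],[0,0,0],[0,0,0],[0,0,0],[0,0,0],[0,0,0],[0,0,0],[0,0,0]],"claw":[1,1,0,-0.2,-0.2,-0.2,-0.2,-0.2]}'
python3 - <<'E'
from h import *
w=snap('wrist','w9');t=snap('top','t9');o=robot.get_obs();print(o['tool_pos'],o['ee_rot'],w['eye'],w['rotation'])
E
```

```text
time: 16.9
tool_pos: [0.5399, -0.208, 0.2965]
ee_rot: [3.14, 0.0, -0.026]
wrist_force: [-0.1, 1.3, -0.5]
width: 0.0549
[ 0.54077302 -0.20431885  0.29690053] [ 3.14150556e+00 -8.91069834e-04 -2.07727929e-02] [ 0.54145388 -0.13573555  0.47498055] [ 2.89154022e+00  1.25034239e-03 -2.56939729e-02]
```

View pics/w9.png

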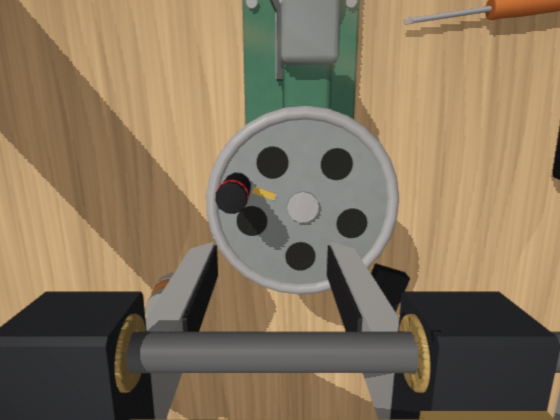

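```bash
python3 - <<'E'
from h import *
w=load('w9');a=cv2.cvtColor(w['color'][150:270,200:340],cv2.COLOR_RGB2BGR);cv2.imwrite('pics/c11.png',cv2.resize(a,None,fx=5,fy=5,interpolation=2))
E
```

```text
(no output)
```

View pics/c11.png

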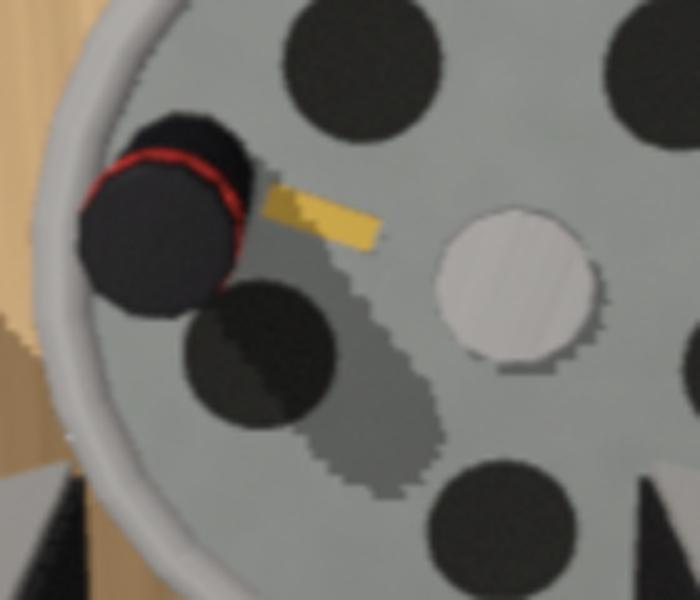

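```bash
python3 - <<'E'
from h import *
w=load('w9')
K=ray(w,232,197.7,.210);H=ray(w,303,207,.156);k2=ray(w,235.5,188,.170)
d=(K-H)[:2];print(K,H,np.linalg.norm(d),np.degrees(np.arctan2(d[1],d[0])))
# rim ellipse via wheel outer extents at z .152
import numpy as np
c=w['color'].astype(int);sat=c.max(2)-c.min(2)
m=((sat<22)&(c.mean(2)>80)).astype(np.uint8);m[250:]=0;m[:100]=0
m=cv2.morphologyEx(m,cv2.MORPH_OPEN,np.ones((3,3)))
n,l,st,_=cv2.connectedComponentsWithStats(m);i=1+np.argmax(st[1:,4]);cs,_=cv2.findContours((l==i).astype(np.uint8),0,1)
p=max(cs,key=len)[:,0,:];hp=cv2.convexHull(p)[:,0,:];hp=hp[(hp[:,1]<235)&(hp[:,1]>104)]
P=np.array([ray(w,u,v,.152)[:2] for u,v in hp])
A=np.c_[2*P,np.ones(len(P))];x=np.linalg.lstsq(A,(P**2).sum(1),rcond=None)[0];print('rim',x[:2],np.sqrt(x[2]+x[:2]@x[:2]),len(P))
# mark direction
m1=ray(w,200+268/5,150+200/5,.151);m2=ray(w,200+378/5,150+235/5,.151);e=(m1-m2)[:2];print('mark ang',np.degrees(np.arctan2(e[1],e[0])))
E
```

```text
[ 0.51097057 -0.19309089  0.21      ] [ 0.56606601 -0.21461622  0.156     ] 0.059151055887299575 158.65983168374373
rim [ 0.56542053 -0.21352699] 0.08415661605971336 35
mark ang 160.53003079509924
```

```bash
python3 - <<'E'
from h import *
plan([.5105,-.1931,.172],-1.2,1)
print(robot.get_obs()['tool_pos'])
E
```

```text
[-30.6, -10.6, 124.9] [0.0001, -0.0009, 0.0002]
len 129.0056641070635
[ 0.54077302 -0.20431885  0.29690053]
```

```bash
python3 -m handwheel '{"delta_pos":[[-15,-5,0],[-15.6,-5.6,0],[0,0,20],[0,0,30],[0,0,20],[0,0,0],[0,0,0],[0,0,0]],"rotation":[[0,0,0],[0,0,0],[0,0,0],[0,0,0],[0,0,0],[0,0,0],[0,0,0],[0,0,0]],"claw":[-0.2,-0.2,-0.2,-0.2,-0.2,-0.2,-0.2,-0.2]}'
python3 - <<'E'
from h import *
w=snap('wrist','w10');o=robot.get_obs();print(o['tool_pos'],o['ee_rot'],o['wrist_force'])
E
```

```text
time: 18.0
tool_pos: [0.5114, -0.1924, 0.2278]
ee_rot: [3.14, -0.003, -0.018]
wrist_force: [-0.6, -0.4, -0.4]
width: 0.0565
[ 0.51126036 -0.1925466   0.22757975] [ 3.14059057e+00 -2.34811211e-03 -1.85746790e-02] [-0.77284748 -0.27939525 -0.29257669]
```

View pics/w10.png

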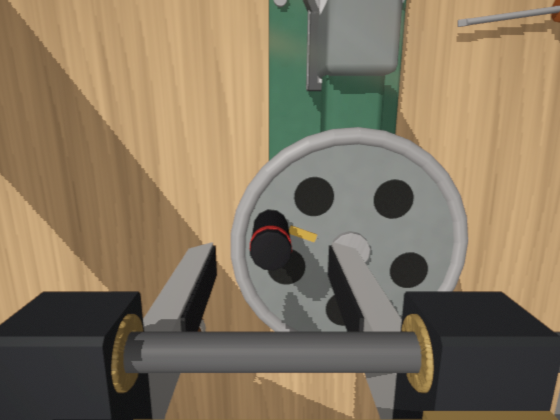

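```bash
python3 - <<'E'
from h import *
w=load('w10');a=cv2.cvtColor(w['color'][180:300,220:380],cv2.COLOR_RGB2BGR);cv2.imwrite('pics/c11.png',cv2.resize(a,None,fx=5,fy=5,interpolation=2))
K=ray(w,270.5,250,.210);H=ray(w,350.5,250,.156)
print(K,H,proj(w,robot.get_obs()['tool_pos']-[0,0,.0176]))
E
```

```text
[ 0.51010731 -0.19263353  0.21      ] [ 0.56584394 -0.21359225  0.156     ] [272.5890351  249.80209581]
```

View pics/c11.png

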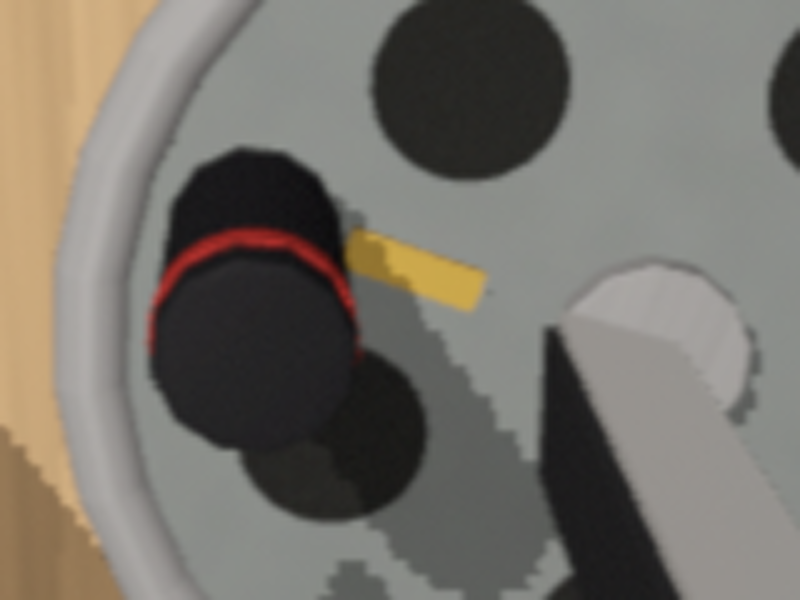

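```bash
python3 -m handwheel '{"delta_pos":[[-0.8,0,15],[0,0,20],[0,0,15],[0,0,5],[0,0,0],[0,0,0],[0,0,0],[0,0,0]],"rotation":[[0,0,0],[0,0,0],[0,0,0],[0,0,0],[0,0,0],[0,0,0],[0,0,0],[0,0,0]],"claw":[-0.2,-0.2,-0.2,-0.2,0.4,0.4,0.4,0.4]}'
python3 - <<'E'
from h import *
o=robot.get_obs();print(o['tool_pos'],o['ee_rot'],o['wrist_force'],o['wrist_torque'])
E
```

```text
time: 19.05
tool_pos: [0.5101, -0.1927, 0.1716]
ee_rot: [3.141, -0.001, -0.019]
wrist_force: [-0.4, -0.2, 0.4]
width: 0.0284
[ 0.51008915 -0.19265463  0.1715796 ] [ 3.14127427e+00 -8.88988636e-04 -1.90205623e-02] [-0.3856972  -0.21628516  0.36084972] [-0.13184219  0.08751178 -0.03597275]
```

```bash
python3 -m handwheel '{"delta_pos":[[0,0,0],[0,0,0],[0,0,0],[0,0,0],[0,0,0],[0,0,0],[0,0,0],[0,0,0]],"rotation":[[0,0,0],[0,0,0],[0,0,0],[0,0,0],[0,0,0],[0,0,0],[0,0,0],[0,0,0]],"claw":[0.5,0.5,1,1,1,1,1,1]}'
python3 - <<'E'
from h import *
o=robot.get_obs();print(o['tool_pos'],o['ee_rot'],o['wrist_force'],o['wrist_torque'])
w=snap('wrist','w11')
E
```

```text
time: 20.05
tool_pos: [0.5101, -0.1926, 0.1713]
ee_rot: [3.141, -0.001, -0.019]
wrist_force: [2.1, 0.2, 2.8]
width: 0.0235
[ 0.51012418 -0.19257096  0.17132503] [ 3.14149220e+00 -8.16362893e-04 -1.89397943e-02] [2.13799755 0.2080147  2.77744933] [-0.101449   -0.33953871 -0.01337053]
```

View pics/w11.png

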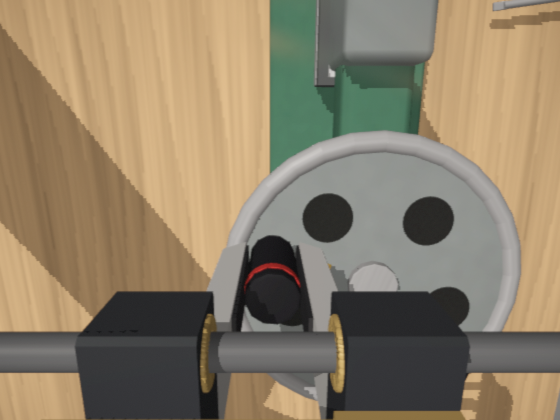

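```bash
cat > turn.py <<'E'
import sys,json
from h import *
# usage: turn.py th_end cx cy  -> rows from stored commanded pos to circle points
def tdir(): y=-.019; return np.array([[np.cos(y),np.sin(y)],[np.sin(y),-np.cos(y)]])
def rows(th0,th1,C,cmd,n=8,r=60.):
    T=tdir();out=[];c=np.array(cmd)
    for i in range(1,n+1):
        t=np.radians(th0+(th1-th0)*i/n); g=np.array(C)+r*np.array([np.cos(t),np.sin(t)])
        d=np.round(T@(g-c),1); out.append([float(d[0]),float(d[1]),0]); c=c+T.T@d
    return out,c
def status(cmd,C):
    o=robot.get_obs();p=o['tool_pos'][:2]*1000;f=np.array(o['wrist_force'][:2])
    e=p-C;R=np.linalg.norm(e);e/=R;t=np.array([e[1],-e[0]])
    print('pos',p.round(1),'z',round(o['tool_pos'][2]*1000,1),'th %.1f R %.2f'%(np.degrees(np.arctan2(e[1],e[0])),R),'F rad(out) %.1f tang(cw) %.1f'%(f@e,f@t),'F',o['wrist_force'].round(1),'tq',o['wrist_torque'].round(2),'w %.4f'%o['width'],'cmd-pos rad %.1f tan %.1f'%((cmd-p)@e,(cmd-p)@t),'t',o['time'])
E
python3 - <<'E'
from turn import *
C=[566.4,-214.0];cmd=[510.1,-192.6];status(np.array(cmd),C)
r,c=rows(159.1,143,C,cmd);print(r,c)
E
```

```text
pos [ 510.1 -192.6] z 171.3 th 159.2 R 60.22 F rad(out) -1.4 tang(cw) 0.9 F [1.6 0.4 1.8] tq [-0.02 -0.34 -0.06] w 0.0236 cmd-pos rad 0.0 tan -0.0 t 20.1
[[1.0, -2.0, 0], [0.8, -1.9, 0], [0.9, -1.9, 0], [1.0, -1.9, 0], [1.0, -1.9, 0], [1.1, -1.8, 0], [1.1, -1.7, 0], [1.2, -1.8, 0]] [ 518.48162096 -177.85658011]
```

```bash
python3 -m handwheel '{"delta_pos":[[1,-2,0],[0.8,-1.9,0],[0.9,-1.9,0],[1,-1.9,0],[1,-1.9,0],[1.1,-1.8,0],[1.1,-1.7,0],[1.2,-1.8,0]],"rotation":[[0,0,0],[0,0,0],[0,0,0],[0,0,0],[0,0,0],[0,0,0],[0,0,0],[0,0,0]],"claw":[1,1,1,1,1,1,1,1]}'
python3 - <<'E'
from turn import *
C=[566.4,-214.0];cmd=[518.5,-177.9];status(np.array(cmd),C)
r,c=rows(143,121,C,cmd);print(r,c)
E
```

```text
time: 21.1
tool_pos: [0.5183, -0.1777, 0.1713]
ee_rot: [3.141, -0.0, -0.019]
wrist_force: [-1.1, -3.4, 5.4]
width: 0.0235
pos [ 518.3 -177.7] z 171.3 th 142.9 R 60.23 F rad(out) -1.2 tang(cw) -3.4 F [-1.1 -3.4  5.4] tq [-0.98  0.24 -0.02] w 0.0235 cmd-pos rad -0.3 tan -0.1 t 21.1
[[1.7, -2.3, 0], [1.9, -2.2, 0], [1.9, -2.1, 0], [2.1, -2.0, 0], [2.1, -2.0, 0], [2.3, -1.8, 0], [2.3, -1.7, 0], [2.4, -1.6, 0]] [ 535.49526779 -162.52011467]
```

```bash
python3 -m handwheel '{"delta_pos":[[1.7,-2.3,0],[1.9,-2.2,0],[1.9,-2.1,0],[2.1,-2,0],[2.1,-2,0],[2.3,-1.8,0],[2.3,-1.7,0],[2.4,-1.6,0]],"rotation":[[0,0,0],[0,0,0],[0,0,0],[0,0,0],[0,0,0],[0,0,0],[0,0,0],[0,0,0]],"claw":[1,1,1,1,1,1,1,1]}'
python3 - <<'E'
from turn import *
C=[566.4,-214.0];cmd=[535.5,-162.5];status(np.array(cmd),C)
r,c=rows(121,97,C,cmd);print(r,c)
E
```

```text
time: 22.1
tool_pos: [0.5351, -0.1623, 0.1713]
ee_rot: [3.142, 0.001, -0.019]
wrist_force: [-1.2, -5.2, 4.8]
width: 0.0238
pos [ 535.1 -162.3] z 171.3 th 121.2 R 60.41 F rad(out) -3.8 tang(cw) -3.8 F [-1.2 -5.2  4.8] tq [-0.98  0.44  0.01] w 0.0238 cmd-pos rad -0.4 tan 0.3 t 22.1
[[2.7, -1.5, 0], [2.8, -1.5, 0], [2.8, -1.3, 0], [3.0, -1.1, 0], [2.9, -1.0, 0], [3.1, -0.9, 0], [3.0, -0.7, 0], [3.1, -0.5, 0]] [ 559.05726671 -154.44610745]
```

```bash
python3 -m handwheel '{"delta_pos":[[2.6,-1.2,0],[2.8,-1.4,0],[2.8,-1.3,0],[3,-1.1,0],[2.9,-1,0],[3.1,-0.8,0],[3,-0.6,0],[3.1,-0.4,0]],"rotation":[[0,0,0],[0,0,0],[0,0,0],[0,0,0],[0,0,0],[0,0,0],[0,0,0],[0,0,0]],"claw":[1,1,1,1,1,1,1,1]}'
python3 - <<'E'
from turn import *
T=tdir();C=[566.3,-214.6];cmd=np.array([535.5,-162.5])+T.T@np.sum([[2.6,-1.2],[2.8,-1.4],[2.8,-1.3],[3,-1.1],[2.9,-1],[3.1,-.8],[3,-.6],[3.1,-.4]],0);print(cmd);status(np.array(cmd),C)
r,c=rows(97,70,C,cmd);print(r,c)
E
```

```text
time: 23.1
tool_pos: [0.5579, -0.1543, 0.1713]
ee_rot: [-3.14, 0.002, -0.019]
wrist_force: [-3.2, -2.3, 6.8]
width: 0.0234
[ 558.94398556 -155.14408122]
pos [ 557.9 -154.3] z 171.3 th 97.9 R 60.90 F rad(out) -1.8 tang(cw) -3.5 F [-3.2 -2.3  6.8] tq [-0.6   0.73 -0.02] w 0.0234 cmd-pos rad -1.0 tan 0.9 t 23.1
[[3.6, -0.5, 0], [3.5, -0.2, 0], [3.5, 0.0, 0], [3.5, 0.3, 0], [3.5, 0.4, 0], [3.5, 0.7, 0], [3.5, 0.8, 0], [3.3, 1.0, 0]] [ 586.79145262 -158.17369809]
```

```bash
python3 - <<'E'
from turn import *
r,c=rows(97,70,[566.4,-214.4],[558.94,-155.14]);print(r,c)
E
```

```text
[[3.7, -0.7, 0], [3.5, -0.2, 0], [3.5, 0.0, 0], [3.5, 0.3, 0], [3.5, 0.4, 0], [3.5, 0.7, 0], [3.5, 0.8, 0], [3.3, 1.0, 0]] [ 586.89124878 -157.97155285]
```

```bash
python3 -m handwheel '{"delta_pos":[[3.7,-0.7,0],[3.5,-0.2,0],[3.5,0,0],[3.5,0.3,0],[3.5,0.4,0],[3.5,0.7,0],[3.5,0.8,0],[3.3,1,0]],"rotation":[[0,0,0],[0,0,0],[0,0,0],[0,0,0],[0,0,0],[0,0,0],[0,0,0],[0,0,0]],"claw":[1,1,1,1,1,1,1,1]}'
python3 - <<'E'
from turn import *
C=[566.4,-214.0];cmd=np.array([586.9,-158.0]);status(np.array(cmd),C)
r,c=rows(70,46,[566.4,-214.4],cmd);print(r,c)
E
```

```text
time: 24.1
tool_pos: [0.5855, -0.1567, 0.1713]
ee_rot: [-3.139, 0.003, -0.019]
wrist_force: [-3.7, -2.8, 6.6]
width: 0.0239
pos [ 585.5 -156.7] z 171.3 th 71.6 R 60.44 F rad(out) -3.9 tang(cw) -2.6 F [-3.7 -2.8  6.6] tq [-0.49  0.92 -0.05] w 0.0239 cmd-pos rad -0.8 tan 1.8 t 24.1
[[3.0, 1.1, 0], [2.8, 1.3, 0], [2.9, 1.4, 0], [2.7, 1.5, 0], [2.6, 1.7, 0], [2.6, 1.8, 0], [2.5, 2.0, 0], [2.3, 2.0, 0]] [ 608.05295205 -171.20426521]
```

```bash
python3 -m handwheel '{"delta_pos":[[2.9,1.4,0],[2.8,1.3,0],[2.9,1.4,0],[2.7,1.5,0],[2.6,1.7,0],[2.6,1.8,0],[2.5,2,0],[2.3,2,0]],"rotation":[[0,0,0],[0,0,0],[0,0,0],[0,0,0],[0,0,0],[0,0,0],[0,0,0],[0,0,0]],"claw":[1,1,1,1,1,1,1,1]}'
python3 - <<'E'
from turn import *
C=[566.4,-214.0];cmd=np.array([607.95,-171.5]);status(np.array(cmd),C)
r,c=rows(46,21,[566.3,-214.6],cmd);print(r,c)
E
```

```text
time: 25.1
tool_pos: [0.6066, -0.169, 0.1712]
ee_rot: [-3.137, 0.003, -0.018]
wrist_force: [-4.3, 0.7, 8.1]
width: 0.0233
pos [ 606.6 -169. ] z 171.2 th 48.2 R 60.38 F rad(out) -2.3 tang(cw) -3.7 F [-4.3  0.7  8.1] tq [0.06 0.85 0.04] w 0.0233 cmd-pos rad -1.0 tan 2.7 t 25.1
[[2.4, 2.2, 0], [2.2, 2.4, 0], [2.0, 2.6, 0], [2.0, 2.6, 0], [1.8, 2.8, 0], [1.6, 2.8, 0], [1.5, 2.9, 0], [1.3, 3.0, 0]] [ 622.34265303 -193.07733855]
```

```bash
python3 -m handwheel '{"delta_pos":[[2.4,2.2,-0.2],[2.2,2.4,-0.2],[2,2.6,0],[2,2.6,0],[1.8,2.8,0],[1.6,2.8,0],[1.5,2.9,0],[1.3,3,0]],"rotation":[[0,0,0],[0,0,0],[0,0,0],[0,0,0],[0,0,0],[0,0,0],[0,0,0],[0,0,0]],"claw":[1,1,1,1,1,1,1,1]}'
python3 - <<'E'
from turn import *
C=[566.4,-214.0];cmd=np.array([622.3,-193.1]);status(np.array(cmd),C)
r,c=rows(21,-4,[566.3,-214.6],cmd);print(r,c)
q=snap('scene','s12');b=cv2.imread('pics/s12.png')
cv2.imwrite('pics/c9.png',cv2.resize(b[140:260,170:330],None,fx=5,fy=5,interpolation=2))
E
```

```text
time: 26.1
tool_pos: [0.6201, -0.1867, 0.1713]
ee_rot: [-3.13, 0.006, -0.015]
wrist_force: [-6.7, 9.0, 7.9]
width: 0.0235
pos [ 620.1 -186.7] z 171.3 th 26.9 R 60.27 F rad(out) -1.9 tang(cw) -11.1 F [-6.7  9.   7.9] tq [1.45 1.26 0.01] w 0.0235 cmd-pos rad -1.0 tan 6.7 t 26.1
[[1.2, 3.1, 0], [0.9, 3.1, 0], [0.8, 3.2, 0], [0.7, 3.2, 0], [0.4, 3.2, 0], [0.3, 3.3, 0], [0.1, 3.2, 0], [-0.1, 3.3, 0]] [ 626.11285314 -218.77707442]
```

View pics/c9.png

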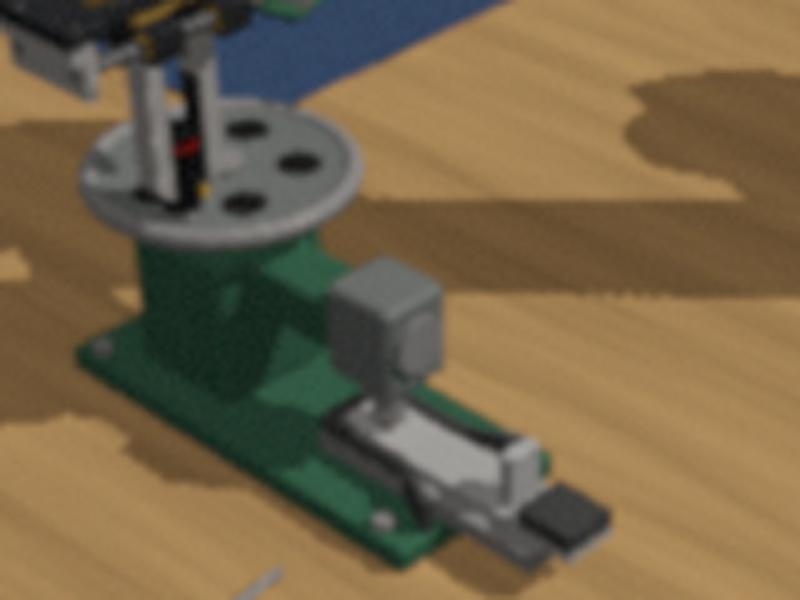

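```bash
python3 -m handwheel '{"delta_pos":[[0.9,2.3,0],[0.8,2.4,0],[0.6,2.4,0],[0.6,2.4,0],[0.4,2.4,0],[0.3,2.4,0],[0.2,2.4,0],[0.2,2.4,0]],"rotation":[[0,0,0],[0,0,0],[0,0,0],[0,0,0],[0,0,0],[0,0,0],[0,0,0],[0,0,0]],"claw":[1,1,1,1,1,1,1,1]}'
python3 - <<'E'
from turn import *
T=tdir();C=[566.4,-214.0];cmd=np.array([622.3,-193.1])+T.T@np.array([4.0,19.1]);print(cmd);status(np.array(cmd),C)
for e in(-22,): 
  r,c=rows(np.degrees(np.arctan2(cmd[1]+214.6,cmd[0]-566.3)),e,[566.3,-214.6],cmd);print(r,c)
E
```

```text
time: 27.15
tool_pos: [0.6259, -0.2056, 0.1713]
ee_rot: [-3.13, 0.001, -0.014]
wrist_force: [-1.8, 7.8, 6.0]
width: 0.0237
[ 625.93639986 -212.27254798]
pos [ 625.9 -205.6] z 171.3 th 8.0 R 60.07 F rad(out) -0.7 tang(cw) -7.9 F [-1.8  7.8  6. ] tq [ 1.49  0.32 -0.03] w 0.0237 cmd-pos rad -0.9 tan 6.6 t 27.15
[[0.4, 3.2, 0], [-0.0, 3.1, 0], [-0.3, 3.2, 0], [-0.4, 3.1, 0], [-0.6, 3.2, 0], [-0.7, 3.0, 0], [-0.9, 3.1, 0], [-1.0, 3.0, 0]] [ 621.96396005 -237.10155767]
```

```bash
python3 -m handwheel '{"delta_pos":[[0.4,3.2,0],[0,3.1,0],[-0.2,3.2,0],[-0.4,3.1,0],[-0.6,3.2,0],[-0.7,3,0],[-0.9,3.1,0],[-1,3,0]],"rotation":[[0,0,0],[0,0,0],[0,0,0],[0,0,0],[0,0,0],[0,0,0],[0,0,0],[0,0,0]],"claw":[1,1,1,1,1,1,1,1]}'
python3 - <<'E'
from turn import *
C=[566.4,-214.0];cmd=np.array([622.0,-237.1]);status(np.array(cmd),C)
r,c=rows(-22,-46,[566.3,-214.6],cmd);print(r,c)
E
```

```text
time: 28.15
tool_pos: [0.6235, -0.2322, 0.1713]
ee_rot: [-3.133, -0.003, -0.015]
wrist_force: [1.2, 3.4, 4.0]
width: 0.0235
pos [ 623.5 -232.2] z 171.3 th -17.7 R 59.95 F rad(out) 0.1 tang(cw) -3.7 F [1.2 3.4 4. ] tq [ 0.69 -0.34 -0.06] w 0.0235 cmd-pos rad 0.0 tan 5.1 t 28.15
[[-1.3, 2.9, 0], [-1.3, 2.8, 0], [-1.5, 2.8, 0], [-1.6, 2.7, 0], [-1.8, 2.6, 0], [-1.9, 2.4, 0], [-2.1, 2.4, 0], [-2.1, 2.3, 0]] [ 608.00537862 -257.73784321]
```

```bash
python3 -m handwheel '{"delta_pos":[[-1.3,2.9,0],[-1.3,2.8,0],[-1.5,2.8,0],[-1.6,2.7,0],[-1.8,2.6,0],[-1.9,2.4,0],[-2.1,2.4,0],[-2.1,2.3,0]],"rotation":[[0,0,0],[0,0,0],[0,0,0],[0,0,0],[0,0,0],[0,0,0],[0,0,0],[0,0,0]],"claw":[1,1,1,1,1,1,1,1]}'
python3 - <<'E'
from turn import *
C=[566.4,-214.0];cmd=np.array([608.0,-257.7]);status(np.array(cmd),C)
r,c=rows(-46,-71,[566.3,-214.4],cmd);print(r,c)
E
```

```text
time: 29.15
tool_pos: [0.6078, -0.2576, 0.1714]
ee_rot: [-3.141, -0.0, -0.019]
wrist_force: [3.2, 2.9, 3.0]
width: 0.0236
pos [ 607.8 -257.6] z 171.4 th -46.5 R 60.13 F rad(out) 0.1 tang(cw) -4.4 F [3.2 2.9 3. ] tq [ 0.62 -0.64  0.  ] w 0.0236 cmd-pos rad 0.2 tan -0.0 t 29.15
[[-2.4, 2.1, 0], [-2.5, 2.1, 0], [-2.6, 2.0, 0], [-2.7, 1.9, 0], [-2.8, 1.6, 0], [-2.9, 1.6, 0], [-3.0, 1.3, 0], [-3.0, 1.2, 0]] [ 585.84176861 -271.08143421]
```

```bash
python3 -m handwheel '{"delta_pos":[[-2.4,2.1,0],[-2.5,2.1,0],[-2.6,2,0],[-2.7,1.9,0],[-2.8,1.6,0],[-2.9,1.6,0],[-3,1.3,0],[-3,1.2,0]],"rotation":[[0,0,0],[0,0,0],[0,0,0],[0,0,0],[0,0,0],[0,0,0],[0,0,0],[0,0,0]],"claw":[1,1,1,1,1,1,1,1]}'
python3 - <<'E'
from turn import *
C=[566.4,-214.0];cmd=np.array([585.8,-271.1]);status(np.array(cmd),C)
r,c=rows(-71,-96,[566.3,-214.2],cmd);print(r,c)
E
```

```text
time: 30.15
tool_pos: [0.5855, -0.2711, 0.1714]
ee_rot: [3.142, -0.0, -0.019]
wrist_force: [3.6, 2.4, 1.5]
width: 0.0238
pos [ 585.5 -271.1] z 171.4 th -71.5 R 60.26 F rad(out) -1.1 tang(cw) -4.2 F [3.6 2.4 1.5] tq [ 0.41 -0.75 -0.05] w 0.0238 cmd-pos rad 0.0 tan -0.3 t 30.15
[[-3.1, 0.9, 0], [-3.1, 0.8, 0], [-3.2, 0.7, 0], [-3.3, 0.6, 0], [-3.2, 0.3, 0], [-3.3, 0.2, 0], [-3.2, -0.0, 0], [-3.3, -0.2, 0]] [ 560.04194248 -273.91113375]
```

```bash
python3 -m handwheel '{"delta_pos":[[-3.1,0.9,0],[-3.1,0.8,0],[-3.2,0.7,0],[-3.3,0.6,0],[-3.2,0.3,0],[-3.3,0.2,0],[-3.2,0,0],[-3.3,-0.2,0]],"rotation":[[0,0,0],[0,0,0],[0,0,0],[0,0,0],[0,0,0],[0,0,0],[0,0,0],[0,0,0]],"claw":[1,1,1,1,1,1,1,1]}'
python3 - <<'E'
from turn import *
C=[566.4,-214.0];cmd=np.array([560.0,-273.9]);status(np.array(cmd),C)
r,c=rows(-96,-121,[566.3,-214.1],cmd);print(r,c)
E
```

```text
time: 31.15
tool_pos: [0.5597, -0.2739, 0.1714]
ee_rot: [3.142, -0.0, -0.019]
wrist_force: [5.1, 1.9, 0.1]
width: 0.0236
pos [ 559.7 -273.9] z 171.4 th -96.4 R 60.24 F rad(out) -2.4 tang(cw) -4.8 F [5.1 1.9 0.1] tq [ 0.17 -0.94  0.06] w 0.0236 cmd-pos rad 0.0 tan -0.3 t 31.15
[[-3.2, -0.5, 0], [-3.3, -0.5, 0], [-3.1, -0.8, 0], [-3.2, -0.9, 0], [-3.1, -1.0, 0], [-3.0, -1.3, 0], [-3.0, -1.3, 0], [-2.9, -1.6, 0]] [ 535.35456723 -265.53025426]
```

```bash
python3 -m handwheel '{"delta_pos":[[-3.2,-0.6,0],[-3.3,-0.6,0],[-3.1,-0.8,0],[-3.2,-0.9,0],[-3.1,-1,0],[-3,-1.3,0],[-3,-1.3,0],[-2.9,-1.6,0]],"rotation":[[0,0,0],[0,0,0],[0,0,0],[0,0,0],[0,0,0],[0,0,0],[0,0,0],[0,0,0]],"claw":[1,1,1,1,1,1,1,1]}'
python3 - <<'E'
from turn import *
C=[566.4,-214.0];cmd=np.array([535.35,-265.3]);status(np.array(cmd),C)
r,c=rows(-121,-146,[566.4,-214.0],cmd);print(r,c)
E
```

```text
time: 32.15
tool_pos: [0.535, -0.2653, 0.1714]
ee_rot: [3.141, 0.0, -0.019]
wrist_force: [4.7, -1.6, -0.8]
width: 0.0234
pos [ 535.  -265.3] z 171.4 th -121.4 R 60.13 F rad(out) -1.1 tang(cw) -4.9 F [ 4.7 -1.6 -0.8] tq [-0.34 -0.95  0.03] w 0.0234 cmd-pos rad -0.2 tan -0.3 t 32.15
[[-2.6, -1.6, 0], [-2.7, -1.8, 0], [-2.6, -2.0, 0], [-2.5, -2.2, 0], [-2.4, -2.3, 0], [-2.2, -2.4, 0], [-2.1, -2.5, 0], [-1.9, -2.6, 0]] [ 516.68400951 -247.54216233]
```

```bash
python3 -m handwheel '{"delta_pos":[[-2.6,-1.6,0],[-2.7,-1.8,0],[-2.6,-2,0],[-2.5,-2.2,0],[-2.4,-2.3,0],[-2.2,-2.4,0],[-2.1,-2.5,0],[-1.9,-2.6,0]],"rotation":[[0,0,0],[0,0,0],[0,0,0],[0,0,0],[0,0,0],[0,0,0],[0,0,0],[0,0,0]],"claw":[1,1,1,1,1,1,1,1]}'
python3 - <<'E'
from turn import *
C=[566.4,-214.0];cmd=np.array([516.7,-247.5]);status(np.array(cmd),C)
r,c=rows(-146,-171,[566.4,-214.0],cmd);print(r,c)
E
```

```text
time: 33.15
tool_pos: [0.5164, -0.2475, 0.1714]
ee_rot: [3.141, 0.0, -0.019]
wrist_force: [3.6, -2.7, -1.8]
width: 0.0235
pos [ 516.4 -247.5] z 171.4 th -146.2 R 60.20 F rad(out) -1.5 tang(cw) -4.2 F [ 3.6 -2.7 -1.8] tq [-0.59 -0.77  0.02] w 0.0235 cmd-pos rad -0.3 tan -0.2 t 33.15
[[-1.8, -2.7, 0], [-1.7, -2.8, 0], [-1.5, -2.9, 0], [-1.3, -3.0, 0], [-1.2, -3.0, 0], [-1.0, -3.2, 0], [-0.9, -3.1, 0], [-0.6, -3.2, 0]] [ 507.15587762 -223.41432525]
```

```bash
python3 -m handwheel '{"delta_pos":[[-1.8,-2.7,0],[-1.7,-2.8,0],[-1.5,-2.9,0],[-1.3,-3,0],[-1.2,-3,0],[-1,-3.2,0],[-0.9,-3.1,0],[-0.6,-3.2,0]],"rotation":[[0,0,0],[0,0,0],[0,0,0],[0,0,0],[0,0,0],[0,0,0],[0,0,0],[0,0,0]],"claw":[1,1,1,1,1,1,1,1]}'
python3 - <<'E'
from turn import *
C=[566.4,-214.0];cmd=np.array([507.2,-223.4]);status(np.array(cmd),C)
r,c=rows(-171,-192,[566.4,-214.0],cmd);print(r,c)
E
```

```text
time: 34.15
tool_pos: [0.5068, -0.2235, 0.1714]
ee_rot: [3.141, 0.0, -0.019]
wrist_force: [3.0, -3.7, -1.7]
width: 0.0235
pos [ 506.8 -223.5] z 171.4 th -171.0 R 60.32 F rad(out) -2.4 tang(cw) -4.1 F [ 3.  -3.7 -1.7] tq [-0.88 -0.6  -0.01] w 0.0235 cmd-pos rad -0.4 tan 0.0 t 34.15
[[-0.5, -2.7, 0], [-0.3, -2.8, 0], [-0.1, -2.7, 0], [-0.1, -2.8, 0], [0.1, -2.7, 0], [0.2, -2.7, 0], [0.3, -2.8, 0], [0.5, -2.7, 0]] [ 507.71605692 -201.50585272]
```

```bash
python3 -m handwheel '{"delta_pos":[[-0.4,-2.7,0],[-0.2,-2.8,0],[-0.1,-2.7,0],[0,-2.8,0],[0.1,-2.7,0],[0.2,-2.7,0],[0.3,-2.8,0],[0.5,-2.7,0]],"rotation":[[0,0,0],[0,0,0],[0,0,0],[0,0,0],[0,0,0],[0,0,0],[0,0,0],[0,0,0]],"claw":[1,1,1,1,1,1,1,1]}'
python3 - <<'E'
from turn import *
C=[566.4,-214.0];cmd=np.array([508.0,-201.5]);status(np.array(cmd),C)
w=snap('wrist','w13')
E
```

```text
time: 35.15
tool_pos: [0.5072, -0.2021, 0.1714]
ee_rot: [3.14, 0.001, -0.02]
wrist_force: [2.5, -4.5, -1.1]
width: 0.0232
pos [ 507.2 -202.1] z 171.4 th 168.6 R 60.40 F rad(out) -3.3 tang(cw) -4.0 F [ 2.5 -4.5 -1.1] tq [-0.99 -0.45  0.03] w 0.0232 cmd-pos rad -0.7 tan 0.7 t 35.15
```

View pics/w13.png

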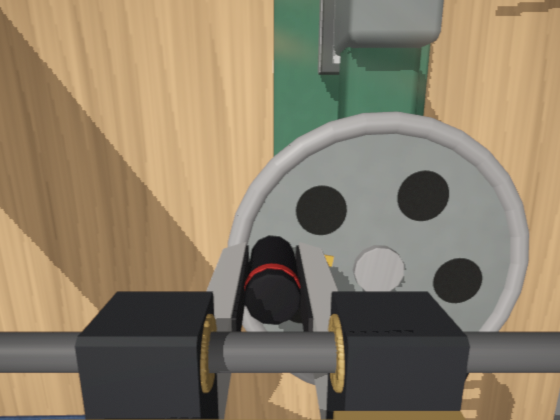

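```bash
python3 - <<'E'
from turn import *
r,c=rows(168,161,[566.6,-214.0],[508.0,-201.5],6);print(r,c)
E
```

```text
[[0.2, -1.2, 0], [0.2, -1.2, 0], [0.3, -1.1, 0], [0.3, -1.2, 0], [0.4, -1.2, 0], [0.3, -1.2, 0]] [ 509.83458504 -194.43357957]
```

```bash
python3 -m handwheel '{"delta_pos":[[0.2,-1.2,0],[0.2,-1.2,0],[0.3,-1.1,0],[0.3,-1.2,0],[0.4,-1.2,0],[0.3,-1.2,0],[0,0,0],[0,0,0]],"rotation":[[0,0,0],[0,0,0],[0,0,0],[0,0,0],[0,0,0],[0,0,0],[0,0,0],[0,0,0]],"claw":[1,1,1,1,1,1,1,1]}'
python3 - <<'E'
from turn import *
C=[566.4,-214.0];cmd=np.array([509.8,-194.4]);status(np.array(cmd),C)
E
```

```text
time: 36.2
tool_pos: [0.5096, -0.1942, 0.1714]
ee_rot: [-3.141, 0.0, -0.019]
wrist_force: [0.7, -2.6, -0.6]
width: 0.0238
pos [ 509.6 -194.2] z 171.4 th 160.8 R 60.18 F rad(out) -1.5 tang(cw) -2.3 F [ 0.7 -2.6 -0.6] tq [-0.8  -0.13  0.  ] w 0.0238 cmd-pos rad -0.3 tan -0.1 t 36.2
```

```bash
python3 -m handwheel '{"delta_pos":[[0.2,-0.6,0],[0.2,-0.6,0],[0.2,-0.5,0],[0,0,0],[0,0,0],[0,0,0],[0,0,0],[0,0,0]],"rotation":[[0,0,0],[0,0,0],[0,0,0],[0,0,0],[0,0,0],[0,0,0],[0,0,0],[0,0,0]],"claw":[1,1,1,1,1,1,1,1]}'
python3 - <<'E'
from turn import *
C=[566.4,-214.0];cmd=np.array([510.4,-192.7]);status(np.array(cmd),C);snap('wrist','w14')
E
```

```text
time: 37.2
tool_pos: [0.5103, -0.1927, 0.1714]
ee_rot: [-3.141, 0.0, -0.019]
wrist_force: [-0.9, -2.4, -0.5]
width: 0.0231
pos [ 510.3 -192.7] z 171.4 th 159.2 R 60.04 F rad(out) -0.0 tang(cw) -2.6 F [-0.9 -2.4 -0.5] tq [-0.73  0.17 -0.03] w 0.0231 cmd-pos rad -0.1 tan 0.0 t 37.2
```

View pics/w14.png

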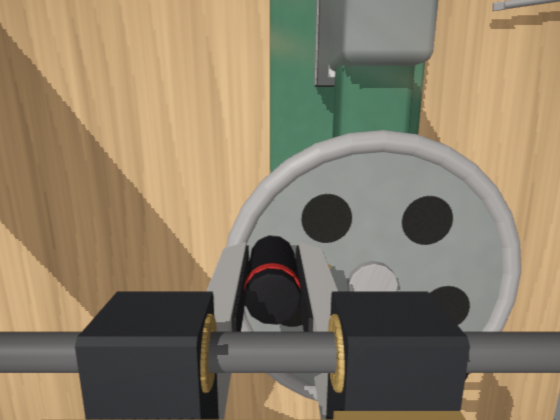

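```bash
cat > ang.py <<'E'
from h import *
def holes(f,pts,C=(.5664,-.2140)):
    w=load(f);g=w['color'].astype(int).max(2);m=(g<60).astype(np.uint8)
    n,l,st,ce=cv2.connectedComponentsWithStats(m);out=[]
    for u,v in pts:
        i=l[v,u]
        if i==0: out.append(None);continue
        P=ray(w,*ce[i],.151)[:2]
        out.append((round(float(np.degrees(np.arctan2(P[1]-C[1],P[0]-C[0]))),2),round(float(np.hypot(P[0]-C[0],P[1]-C[1])*1e3),1),int(st[i,4])))
    return out
E
python3 - <<'E'
from ang import *
print(holes('w9',[(272,162),(337,164)]));print(holes('w10',[(314,196),(393,198)]));print(holes('w11',[(328,218),(428,221)]));print(holes('w14',[(327,218),(427,220)]))
E
```

```text
[(124.33, 46.6, 753), (51.1, 45.8, 755)]
[(124.31, 46.5, 1146), (51.17, 45.9, 1151)]
[(124.26, 46.6, 1843), (51.12, 45.9, 1845)]
[(124.97, 46.6, 1834), (51.81, 45.9, 1838)]
```

```bash
python3 -m handwheel '{"delta_pos":[[0.1,-0.3,0],[0.1,-0.2,0],[0,0,0],[0,0,0],[0,0,0],[0,0,0],[0,0,0],[0,0,0]],"rotation":[[0,0,0],[0,0,0],[0,0,0],[0,0,0],[0,0,0],[0,0,0],[0,0,0],[0,0,0]],"claw":[1,1,1,1,1,1,1,1]}'
python3 - <<'E'
from turn import *
from ang import *
C=[566.4,-214.0];cmd=np.array([510.6,-192.2]);status(np.array(cmd),C);snap('wrist','w15');print(holes('w15',[(327,218),(427,220)]))
E
```

```text
time: 38.25
tool_pos: [0.5105, -0.1922, 0.1714]
ee_rot: [-3.141, 0.0, -0.019]
wrist_force: [-1.2, -3.8, -1.6]
width: 0.0238
pos [ 510.5 -192.2] z 171.4 th 158.7 R 59.98 F rad(out) -0.3 tang(cw) -4.0 F [-1.2 -3.8 -1.6] tq [-0.82  0.35 -0.04] w 0.0238 cmd-pos rad -0.1 tan 0.1 t 38.25
[(124.48, 46.6, 1834), (51.39, 45.9, 1836)]
```

```bash
python3 -m handwheel '{"delta_pos":[[0,0.2,0],[0,0,0],[0,0,0],[0,0,0],[0,0,0],[0,0,-15],[0,0,-35],[0,0,-40]],"rotation":[[0,0,0],[0,0,0],[0,0,0],[0,0,0],[0,0,0],[0,0,0],[0,0,0],[0,0,0]],"claw":[1,0.2,0.2,0.2,0,0,0,0]}'
python3 -m handwheel '{"delta_pos":[[0,0,-35],[0,0,0],[0,0,0],[0,0,0],[0,0,0],[0,0,0],[0,0,0],[0,0,0]],"rotation":[[0,0,0],[0,0,0],[0,0,0],[0,0,0],[0,0,0],[0,0,0],[0,0,0],[0,0,0]],"claw":[0,0,0,0,0,0,0,0]}'
python3 - <<'E'
from ang import *
o=robot.get_obs();print(o['tool_pos'],o['wrist_force']);w=snap('wrist','w16');snap('scene','s16');snap('top','t16')
b=cv2.imread('pics/s16.png')
cv2.imwrite('pics/c9.png',cv2.resize(b[140:260,170:330],None,fx=5,fy=5,interpolation=2))
E
```

```text
time: 39.3
tool_pos: [0.5104, -0.1923, 0.263]
ee_rot: [-3.141, 0.0, -0.019]
wrist_force: [-0.1, -0.3, 0.4]
width: 0.0468
time: 40.3
tool_pos: [0.5106, -0.1924, 0.2965]
ee_rot: [-3.142, -0.0, -0.019]
wrist_force: [-0.0, 0.4, -0.1]
width: 0.0471
[ 0.51056155 -0.19244222  0.29648215] [-0.04720722  0.41037229 -0.11829768]
```

View pics/w16.png

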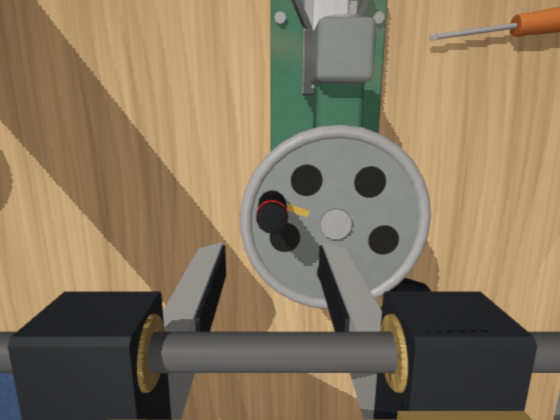

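View pics/c9.png

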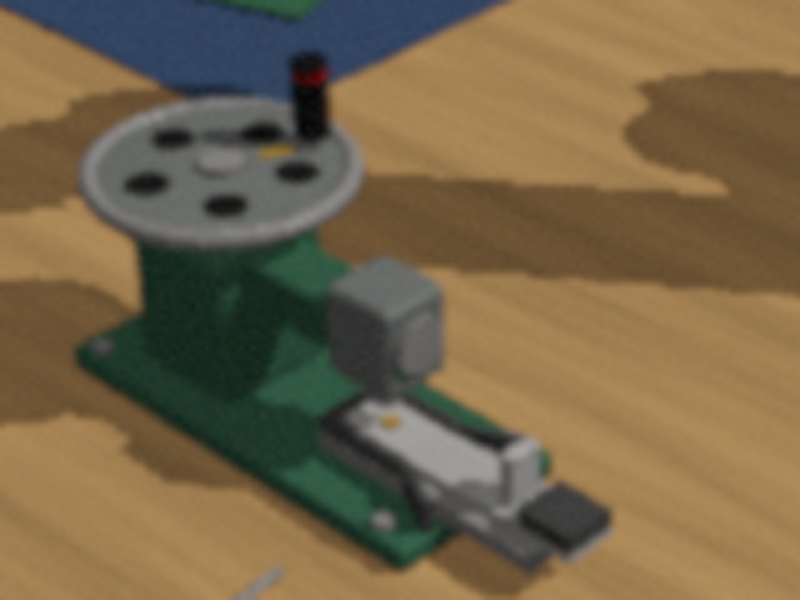

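```bash
python3 - <<'E'
from ang import *
print(holes('w16',[(307,180),(370,182)]))
a,b=load('s8')['color'],load('s16')['color']
def foot(c):
    r=c[225:275,268:300].astype(int);m=(r.max(2)<75)&(np.ptp(r,axis=2)<15);y,x=np.nonzero(m);return x.mean()+268,y.mean()+225,m.sum()
print(foot(a),foot(b))
for n in('scene0','s16'):
    pass
cv2.imwrite('pics/c12.png',np.hstack([cv2.resize(cv2.cvtColor(i[190:265,225:300],cv2.COLOR_RGB2BGR),None,fx=5,fy=5,interpolation=2) for i in(a,b)]))
E
```

```text
[(124.55, 46.6, 725), (51.37, 45.9, 727)]
(np.float64(279.9438202247191), np.float64(243.3426966292135), np.int64(178)) (np.float64(279.79473684210524), np.float64(243.55263157894737), np.int64(190))
```

View pics/c12.png

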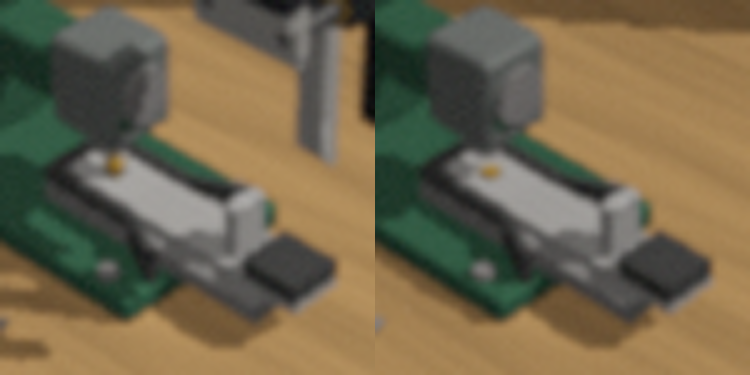

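View pics/t16.png

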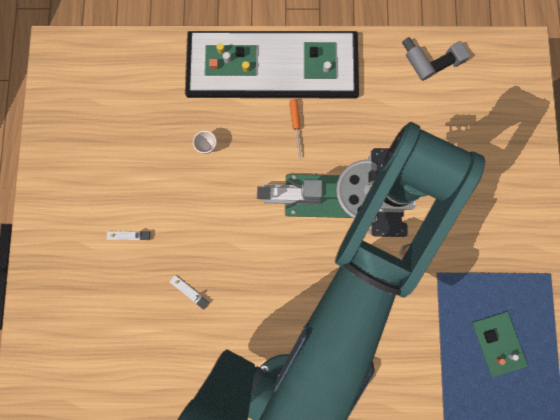

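All the checks agree: the pin head is flush with the strip, the bracket hasn't moved, the wheel is 0.25° short of a full turn, and the robot isn't touching anything. Handing in.

```bash
python3 -c "
from bench import robot
print(robot.close_job())"
```

```text
the job is handed in; nothing more can be done
None
```

I slid the largest bracket into the nest pin end first, let go, then turned the flywheel one clockwise turn by the knob. I let go of that too and handed in at about 40 s of the 72 s allowed.

- **Bracket home:** it met the end stop at 10.9 N, and an 8 N nudge on the foot afterwards did not show it out of place. Before the nudge the foot overhung the rails by 19.8 mm, against 20 mm expected. The scene view looks unchanged after the press stroke.
- **Flywheel:** the hole pattern in the wrist camera ended about 0.25° (0.004 rad) short of one full turn, and it was never seen past it. I kept it short on purpose.
- **Knob load:** the largest side load read was about 11 N, during the pressing, against the 24 N limit. I read it once per second, at the end of each move, so brief peaks in between are not covered.
- **Pin and ram:** in the last scene picture the brass head sits clearly lower than before and the ram is up. I judged this by eye and did not measure the press depth.
- **Other things:** the cup, screwdriver and smaller brackets look unmoved in the last top view. The jar and module are largely hidden behind the arm there, so I did not confirm those two.

**What went wrong or disagreed:**
- I lifted before the fingers had fully closed, so the tab was gripped about 15 to 18 mm higher than planned. It held, and I corrected for the height.
- The top camera read about 5 mm off in y, so I used the wrist camera and the tool position instead.

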